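# Spring the guard rail into the rack's sockets

### The arm

A 6-joint arm with a two-finger parallel gripper is mounted at the origin on the work surface. World frame = base frame: x ahead of the robot, y to its left, z up, the work surface at z = 0. Lengths are in m, angles in degrees, forces in N, time in s.
With the tool pointing down it reaches from about 0.375 to 0.9 m from the base axis. Payload 3.1 kg.
Tool frame: the origin (TCP) lies on the centre line of the jaws, within the pads' length; the fingertips stand 8 mm ahead of it and the grasp point (between the pads) lies 11 mm behind it; y points along the fingers, x is the direction in which the jaws open and shut, and the axes are right-handed (so a half turn about y gives the same grasp; the last joint's range is limited). The gripper opens to 87 mm and grips with 3 to 60 N. Pads are 19 mm wide; open, the fingers measure 117 mm over their backs; the gripper's body (75 mm by 190 mm) begins 51 mm behind the grasp point.
Start: joints at [56.236, 30.224, 82.088, -0, 67.689, -10.227], TCP at [0.25, 0.573, 0.197] pointing down, gripper open.
Joint ranges: [-176.69, 176.69], [-43.24, 126.21], [12.49, 139.97], [-82, 262], [0, 151.66], [-163.58, 163.58]. Speed limits (degrees/s): [159.86, 159.86, 180, 180, 180, 180].

### API

Orientations are given as a 3x3 rotation matrix whose columns are the frame's x, y, z axes.
In Python, from rig import read_state, imaging, job, spotter gives the robot as it stands.
- The arm moves only by the tool apply_moves, never from a script. Its argument "steps" is a list of rows, each an object of numbers: "x", "y", "z": the shift along the world's x, y, z in mm; "spin": the turn about the world's z in rad. In form: [{"x": .., "y": .., "z": .., "spin": ..}, ...]. A call has 1 to 12 rows; each row shifts and turns the pose as measured when the row begins; what a row does not reach is not made up. A row lasts 1/10 s, in which the tool goes at most 50 mm and 8.59 degrees, less where a joint would pass 70% of its speed; a pose out of reach is approached as far as the arm can. A call is refused whole if a number of a shift passes 50 or a number of a turn 0.15, either way. A call with a gripper value outside its range is refused whole. "grip" is the finger opening in mm, from 0 to 87, set as the call begins (left out, the last holds). The fingers move at their own pace and stop on an object; the grip force is fixed at half the most. Time passes only in rows, so rows that do not move let the fingers close. It gives the time, the measured TCP pose, the force and the opening at its end, in the units of the state.
- read_state(): the state, without advancing time (a new reading comes with each control period).
- imaging.capture(name): name is "scene" or "top"; returns the picture (420x560x3 uint8, red, green, blue); there is no depth.
- imaging.camera_params(name): a dict with "fov_y" (degrees; the focal length in pixels is half the picture's height over the tangent of half this angle, whatever the lens; pixels are square), "cx", "cy" (the principal point, pixels), "R" (3x3) and "t" (3): a world point X has camera coordinates R X + t. Camera axes: x right, y down, z forward; pixel columns grow to the right and rows downward; lengths in m; the calibration is good to about 2 mm. A picture is of the moment at which its call begins. camera_params takes no time and is no camera call.
- job.hand_in(): hands the job in, once; it reports no verdict.
Trained networks look in the newest picture that a camera, given by its name, has taken for a name from the list of things; names that differ only in an ending like _2 or _b are one class to them, and where a whole thing is asked for, a point or a joint stands for the part that bears it (a point fixed in the world has none). Each returns a list of dicts, best first, with "score" (0 to 1); they miss things now and then, are a little off and sometimes report something else, mostly with a low value. They report only what shows in the picture. A call takes as long as a camera call.
- spotter.cut_out(name, camera): "mask" (420x560 bool, what is visible of it) and "rect" ([left, top, width, height] in pixels, round what is visible of it).
The state is a dict: "time_s": time; "joint_positions": joint angles; "qvel": joint speeds; "tau": joint torques, N m; "position": TCP position; "tcp_rot": TCP orientation; "force": force on the tool from outside, world axes, zero at the start; "moment": the same for the moment, N m; "opening": opening from 0.0 (shut) to 1.0 (fully open).
Only numpy, scipy, OpenCV 4.12 (cv2) and the standard library are available. Lean on these libraries where they do the work, as an engineer would, in place of code of your own. Each camera call takes 0.05 s, during which the arm holds its last target.

### The job

Fit the spring-loaded guard rail across the front of the white desktop rack, so that nothing slides out when the building shakes: seat one end in the socket of one cheek, press the rail lengthways to compress its spring, bring the other end down in line with the opposite socket and let the spring push it home, so that both ends sit fully in their sockets and the rail stays there by itself. Either end may go to either side. The sockets were stuck on by eye, so feel for them. Be gentle with the lacquered cheeks and their sockets (never more than about 25 N on either one), and leave everything else where it stands.

Things in the scene. Friction and masses are not known exactly. Their poses are not given: they have to be found in the camera images.
- rail_middle (a point): centre of the guard rail's tube, half-way up. The rail: a straight square aluminium tube 244 mm long, 16 x 16 mm in section, about 170 g, lying flat on the desk in front of the rack at the start. x runs along it from the fixed pin to the sprung plunger. From each end comes a round steel pin, 10 mm thick, its flat tip chamfered by 1 mm, on the tube's axis
- rail_pin (a point): outermost point of the rail's fixed pin, which stands out 14 mm from the tube: 136 mm from rail_middle along the rail's -x
- rail_plunger (a point): outermost point of the sprung plunger, which stands out 32 mm from the tube when free: 154 mm from rail_middle along the rail's +x. Pressing it in takes 3 N to start and 0.8 N more per mm (damped: 1 N more at 25 mm/s); it goes in 15 mm at most (15 N) and is solid beyond. The rail is 290 mm long overall when free, 275 mm fully compressed
- rail: the same guard rail, at the middle of its tube's underside; axes as rail_middle
- rack: the white desktop rack, fixed: a base board 210 mm deep, 330 mm wide, 18 mm thick, with an upright cheek at either end and a low back (53 mm high), open in front and above. Origin under the middle of the board; x to its back, y to its left, z up. The rail's place is roughly level, about 80 mm above the desk and 78 mm before the board's middle, with 30 mm free behind it, 60 mm behind its middle half
- cheek_left: the rack's left (+y) end panel, 18 mm thick, top edge 116 mm above the desk. Near its front, on the inner face, a dark grey socket plate: 46 mm wide, 52 mm tall, 12 mm thick, in its middle a blind recess 18 mm wide, 12.4 mm tall, 8 mm deep, facing the other cheek. Stuck on by eye, it sits up to 8 mm higher or lower than meant. Origin: where the centre of the recess's bottom was meant; axes as the rack's
- cheek_right: the rack's right (-y) end panel, mirror image of the left; its socket is up to 8 mm too high or low as well, not by the same amount. Origin as for the left, 80 mm above the desk. Recess bottoms are 286 mm apart, the sockets' faces 270 mm: a seated rail stays compressed by 4 mm (6 N), and with one end at a recess's bottom it takes 12 mm for the other end to pass the opposite face
- cup: white ceramic cup with a grey clip-on lid, 83 mm wide and 89 mm tall, standing in the rack behind the rail's place; a bystander to leave alone (origin under its middle)
- power_bank: grey power bank, 68 x 128 x 22 mm, lying in the rack; a bystander to leave alone (origin under its middle)
- whistle: steel whistle, 60 mm long, lying in the rack; a bystander to leave alone (origin under its middle)
- phone_stand: black phone leaning on an aluminium stand, 160 mm tall, on the desk right of the rack; a bystander to leave alone (origin under its middle)
- bottle: clear bottle, 48 mm wide and 125 mm tall, on the desk left of the rack; a bystander to leave alone (origin under its middle)
- key_dish: white ceramic dish, 110 mm wide, on the desk on the right; a bystander to leave alone (origin under its middle)
- screwdriver: screwdriver with a black handle, 170 mm long, lying on the desk on the left; a bystander to leave alone (origin under its middle)

How it is judged:
By the outcome, as a careful person would: the job done as asked, in the order asked, and still so for the second after the job is handed in, with the robot touching nothing.
It also fails if it takes over 66 s, if anything falls off the work surface, if the arm or the gripper's body presses on something with over 40 N, if the wrist force passes 120 N, or if a joint passes its speed limit or range.

## Working session

There is one attempt and no reset: what is moved stays moved. The work goes in short steps, Python scripts to look and compute and a tool call to move; the robot and the scene stay as the last step left them, time stands still between calls to the robot, and variables do not carry over. Pictures are saved under pics/ and viewed, and the job is handed in when it is done.

Besides the shell and the picture viewer there is one more tool, called after "Request:" as a command line: name --argument value ..., lists and objects as JSON in quotes. apply_moves: Moves the arm, as the interface text tells. Its arguments: {"type":"object","properties":{"steps":{"type":"array"},"grip":{"type":"number"}},"required":["steps"]}

```bash
mkdir -p pics; ls; python3 - <<'E'
from rig import read_state, imaging, job, spotter
import cv2
s=read_state(); print(s)
for n in ("scene","top"):
    im=imaging.capture(n); cv2.imwrite(f"pics/{n}0.png",im[:,:,::-1]); print(n,imaging.camera_params(n))
E
```

```text
pics
{'time_s': 0.0, 'joint_positions': array([ 5.62375526e+01,  3.02792369e+01,  8.21563933e+01, -1.56473842e-03,
        6.76888710e+01, -1.02272058e+01]), 'qvel': array([-0.06662769, -0.02671864, -0.00161836, -0.13959383, -0.02614603,
       -0.03541842]), 'tau': array([-1.38964402e-03, -4.40049469e+01, -1.76588380e+01,  6.31736079e-02,
        5.82755136e-02, -1.60898462e-04]), 'position': array([0.24910525, 0.57235181, 0.19576875]), 'tcp_rot': array([[ 3.99302259e-01, -1.18661667e-03, -9.16818574e-01],
       [ 9.16816838e-01, -1.82052400e-03,  3.99303859e-01],
       [-2.14291083e-03, -9.99997639e-01,  3.60970795e-04]]), 'force': array([-0.08591667, -0.23370431, -0.04127411]), 'moment': array([-0.04945566, -0.02097623, -0.00816854]), 'opening': 1.0044323176281738}
scene {'fov_y': 48.39197773529623, 'cx': 283.46665053766765, 'cy': 206.72963651287222, 'R': array([[ 0.15380558,  0.98806642, -0.00828207],
       [ 0.65948292, -0.10889175, -0.74379087],
       [-0.73581663,  0.1089373 , -0.66836109]]), 't': array([-0.0861689 , -0.31474677,  1.60053918])}
top {'fov_y': 50.19229162112321, 'cx': 278.95260916363077, 'cy': 213.445730681636, 'R': array([[ 0.01257725, -0.99991109, -0.00442919],
       [-0.99044547, -0.01184958, -0.13739491],
       [ 0.13733021,  0.00611492, -0.99050645]]), 't': array([-0.01892216,  0.5810849 ,  1.0614725 ])}
```

View pics/scene0.png

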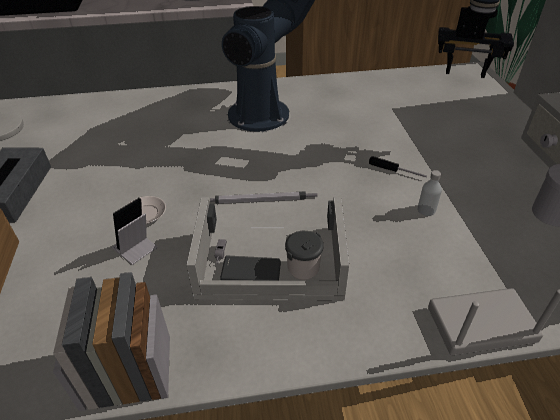

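View pics/top0.png

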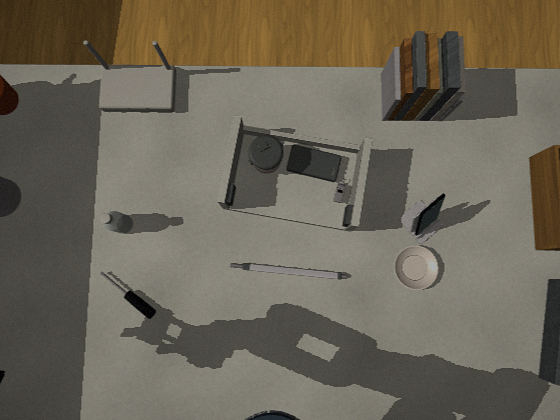

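The rail lies at top (232,265)-(350,275), with the rack above it at (222-372, 118-230). The cup, power bank and whistle are inside the rack. Next I'll measure closely.

```bash
cat > h.py <<'E'
import numpy as np, cv2
from rig import read_state, imaging, job, spotter
def ray(n,u,v):
    p=imaging.camera_params(n); f=210/np.tan(np.radians(p["fov_y"]/2))
    R=np.array(p["R"]);t=np.array(p["t"])
    d=R.T@np.array([(u-p["cx"])/f,(v-p["cy"])/f,1]); return -R.T@t,d
def atz(n,u,v,z):
    c,d=ray(n,u,v); return c+d*(z-c[2])/d[2]
def proj(n,X):
    p=imaging.camera_params(n); f=210/np.tan(np.radians(p["fov_y"]/2))
    q=np.array(p["R"])@np.array(X)+p["t"]; return p["cx"]+f*q[0]/q[2],p["cy"]+f*q[1]/q[2]
E
python3 - <<'E'
from h import *
for n in ("top","scene"):
    im=imaging.capture(n)
    for nm in ("rail","rack","cheek_left","cheek_right","cup"):
        for d in spotter.cut_out(nm,n)[:2]:
            m=d["mask"]; ys,xs=np.nonzero(m)
            print(n,nm,round(d["score"],2),d["rect"],m.sum(), xs.mean().round(1),ys.mean().round(1))
            if nm=="rail":
                r=cv2.minAreaRect(np.c_[xs,ys].astype(np.float32)); print(cv2.boxPoints(r))
a=cv2.imread("pics/top0.png")
cv2.imwrite("pics/topc.png",cv2.resize(a[110:290,215:385],None,fx=4,fy=4,interpolation=2)[:600] if 0 else cv2.resize(a[110:290,215:385],None,fx=3.3,fy=3.3,interpolation=2))
b=cv2.imread("pics/scene0.png")
cv2.imwrite("pics/scc.png",cv2.resize(b[180:305,185:355],None,fx=4.5,fy=4.5,interpolation=2))
E
```

```text
top rail 0.63 [226.9, 262.3, 119.6, 16.3] 721 289.0 270.5
[[229.59396 268.01517]
 [230.28232 261.20834]
 [345.51962 272.86154]
 [344.83127 279.66837]]
top rack 0.82 [218.3, 115.6, 153.8, 117.4] 9671 293.1 181.3
top cheek_left 0.85 [216.6, 118.4, 27.4, 91.0] 1244 230.4 164.6
top cheek_right 0.62 [342.5, 139.3, 27.8, 91.6] 1245 357.1 186.8
top cup 0.93 [247.7, 133.5, 34.9, 43.5] 1061 265.1 153.4
scene rail 0.93 [213.0, 190.5, 105.5, 14.6] 717 261.1 196.9
[[209.77863 195.73877]
 [315.8042  190.23096]
 [316.2025  197.89859]
 [210.17694 203.4064 ]]
scene rack 0.63 [186.0, 198.3, 163.7, 105.9] 9282 265.4 259.0
scene cheek_left 0.87 [328.5, 195.8, 19.6, 95.8] 1247 338.5 242.7
scene cheek_right 0.65 [187.4, 200.5, 31.1, 94.3] 1569 200.7 243.4
scene cup 0.88 [283.3, 230.1, 38.9, 52.5] 1529 303.8 253.5
```

View pics/topc.png

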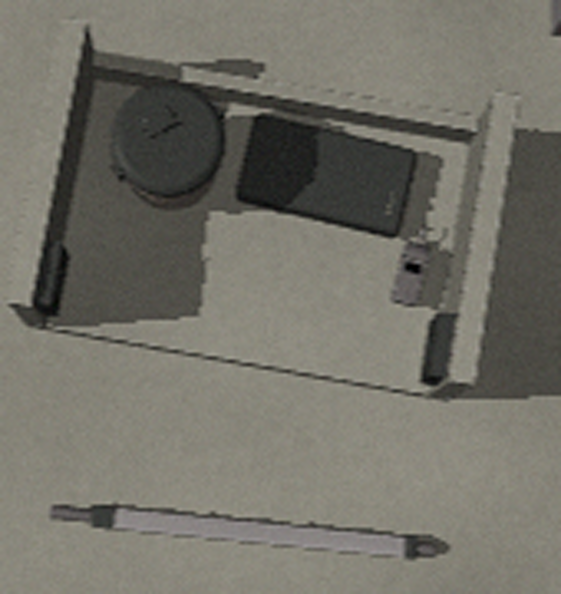

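View pics/scc.png

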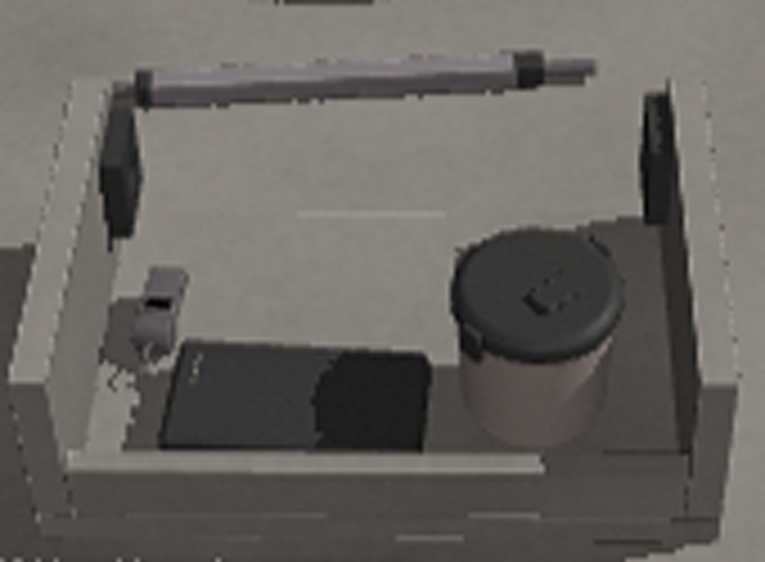

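```bash
cat > fit.py <<'E'
from h import *
from scipy.optimize import least_squares
T=lambda x,y:("top",215+(x+.5)/3.3-.5,110+(y+.5)/3.3-.5)
S=lambda x,y:("scene",185+(x+.5)/4.5-.5,180+(y+.5)/4.5-.5)
P=[((.105,.147,.116),T(88,28)),((.105,.165,.116),T(62,22)),((.105,-.165,.116),T(518,97)),((.105,-.147,.116),T(492,93)),((-.105,-.165,.116),T(470,382)),
((-.105,.165,.116),T(10,304)),
((.105,.165,.116),S(738,385)),((.105,.147,.116),S(703,385)),((.105,-.165,.116),S(10,383)),((.105,-.147,.116),S(47,380)),((-.105,-.165,.116),S(72,80)),((-.105,-.147,.116),S(112,80)),((-.105,.147,.116),S(668,80))]
def W(p,X):
    c,s=np.cos(p[2]),np.sin(p[2]); return np.array([p[0]+c*X[0]-s*X[1],p[1]+s*X[0]+c*X[1],X[2]])
def res(p):
    r=[]
    for X,(n,u,v) in P:
        a=proj(n,W(p,X)); r+=[a[0]-u,a[1]-v]
    return np.array(r)
if __name__=="__main__":
    o=least_squares(res,[.6,0,0],loss="soft_l1"); print(o.x,np.degrees(o.x[2])); print(res(o.x).reshape(-1,2).round(1))
    for n,u,v in (T(50,513),T(113,517),T(406,547),T(449,548)): print("top rail",atz(n,u,v,.008)*1000)
    for n,u,v in (S(597,69),S(543,68),S(137,90),S(113,92)): print("sc rail",atz(n,u,v,.008)*1000)
    np.save("rack.npy",o.x)
E
python3 fit.py
```

```text
[ 0.67211318 -0.04755246 -0.16299921] -9.339167020607832
[[-0.5 -1.3]
 [-0.1 -0.8]
 [ 0.3 -0. ]
 [ 0.6 -0.1]
 [ 1.3  1.6]
 [-1.6  0.3]
 [ 0.9 -0.2]
 [-0.2 -0.2]
 [-0.4  0.1]
 [ 0.2  0.7]
 [ 0.3 -0.3]
 [-1.  -0.3]
 [ 0.2 -0.4]]
top rail [454.38219794 109.16576449   8.        ]
top rail [451.97817393  61.54693765   8.        ]
top rail [ 432.33848524 -159.17791335    8.        ]
top rail [ 432.00015782 -191.46013147    8.        ]
sc rail [455.72948665 109.45489339   8.        ]
sc rail [449.48163724  77.43086715   8.        ]
sc rail [ 429.68766104 -166.40621204    8.        ]
sc rail [ 429.17112597 -180.70048242    8.        ]
```

```bash
cat > ov.py <<'E'
from fit import *
p=np.load("rack.npy")
def ov(n,c,k,out,dl,dr):
    a=cv2.imread(f"pics/{n}0.png"); x0,y0,x1,y1=c
    a=cv2.resize(a[y0:y1,x0:x1],None,fx=k,fy=k,interpolation=cv2.INTER_CUBIC)
    a=np.clip(a.astype(float)*1.8,0,255).astype(np.uint8)
    b=a.copy()
    def ln(A,B,col):
        q=[tuple(int(round((v-o+.5)*k-.5)) for v,o in zip(proj(n,W(p,X)),(x0,y0))) for X in (A,B)]
        cv2.line(b,q[0],q[1],col,1)
    for s,d in((1,dl),(-1,dr)):
        for yy,col in((.135,(0,0,255)),(.147,(0,255,0))):
            q=[(-.101,s*yy,.054+d),(-.101,s*yy,.106+d),(-.055,s*yy,.106+d),(-.055,s*yy,.054+d)]
            for i in range(4): ln(q[i],q[(i+1)%4],col)
        for yy in(.147,.165):
            ln((-.105,s*yy,.116),(.105,s*yy,.116),(255,100,0))
        ln((-.105,s*.147,.116),(-.105,s*.147,.018),(255,100,0))
    ln((-.105,.165,0),(-.105,-.165,0),(255,100,0))
    cv2.imwrite(out,np.hstack([a,b]))
if __name__=="__main__":
    ov("scene",(195,190,235,240),9,"pics/o1.png",0,0)
    ov("scene",(315,190,355,240),9,"pics/o2.png",0,0)
    ov("top",(330,165,380,240),7,"pics/o3.png",0,0)
    ov("top",(210,165,260,240),7,"pics/o4.png",0,0)
E
python3 ov.py; python3 -c "
import cv2,numpy as np
cv2.imwrite('pics/o12.png',np.vstack([cv2.imread('pics/o1.png')[:300],cv2.imread('pics/o2.png')[:300]]))
cv2.imwrite('pics/o34.png',cv2.resize(np.hstack([cv2.imread('pics/o3.png'),cv2.imread('pics/o4.png')]),(800,300)))"
```

```text
(no output)
```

View pics/o12.png

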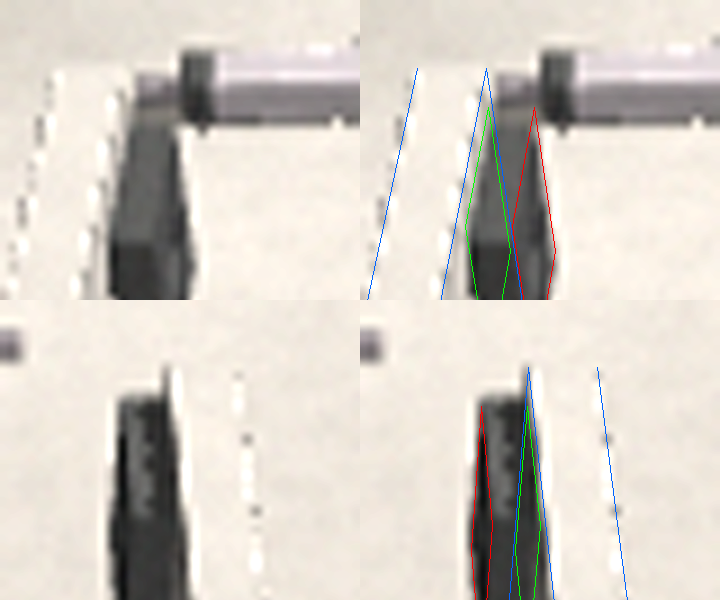

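View pics/o3.png

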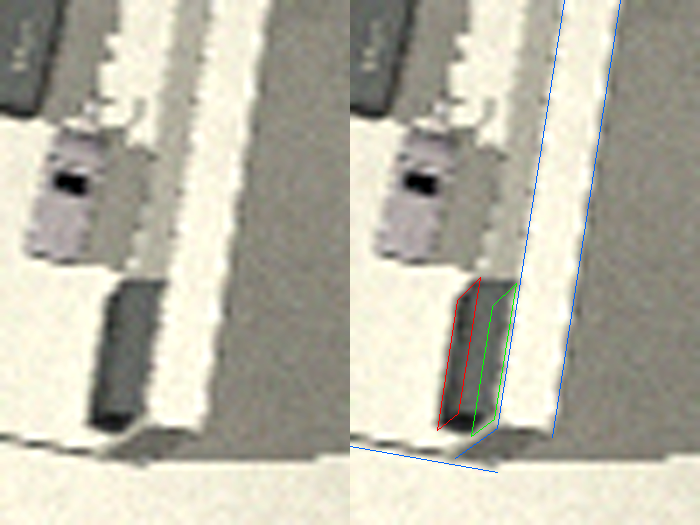

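View pics/o4.png

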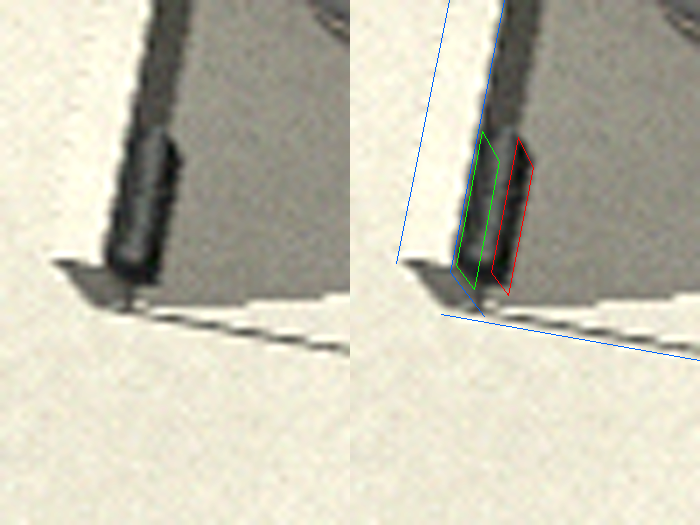

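Request:
apply_moves --steps '[{"x":14,"y":-47,"z":0,"spin":-0.1},{"x":14,"y":-47,"z":0,"spin":-0.1},{"x":14,"y":-47,"z":0,"spin":-0.1},{"x":14,"y":-47,"z":0,"spin":-0.1},{"x":14,"y":-47,"z":0,"spin":-0.1},{"x":14,"y":-47,"z":0,"spin":-0.1},{"x":14,"y":-47,"z":0,"spin":-0.1},{"x":14,"y":-47,"z":0,"spin":-0.1},{"x":14,"y":-47,"z":0,"spin":-0.1},{"x":14,"y":-47,"z":0,"spin":-0.1},{"x":14,"y":-47,"z":0,"spin":-0.1},{"x":14,"y":-47,"z":0,"spin":-0.1}]' --grip 50

```text
time_s: 1.9
position: [0.4201, 0.0023, 0.2]
tcp_rot: [[0.997, 0.019, 0.076], [-0.076, -0.003, 0.997], [0.019, -1.0, -0.002]]
force: [0.2, 0.2, -0.4]
opening: 0.574
```

Request:
apply_moves --steps '[{"x":11,"y":-23,"z":-20,"spin":-0.01},{"x":11,"y":-23,"z":-40},{"x":0,"y":0,"z":-40},{"x":0,"y":0,"z":-40},{"x":0,"y":0,"z":0}]'

```text
invalid input at $.steps[1]: expected keys x, y, z, spin
```

```bash
python3 - <<'E'
from h import *
s=read_state(); print(s["position"],s["tcp_rot"][:,0])
for n in ("top","scene"):
    a=imaging.capture(n)[:,:,::-1]; cv2.imwrite(f"pics/{n}1.png",a)
a=cv2.imread("pics/top1.png");b=cv2.imread("pics/scene1.png")
cv2.imwrite("pics/v1.png",np.hstack([cv2.resize(a[200:330,200:380],None,fx=2.2,fy=2.2),cv2.resize(b[120:250,185:365],None,fx=2.2,fy=2.2)]))
E
```

```text
[0.42005731 0.0023235  0.19996878] [ 0.99691297 -0.07615555  0.01910136]
```

View pics/v1.png

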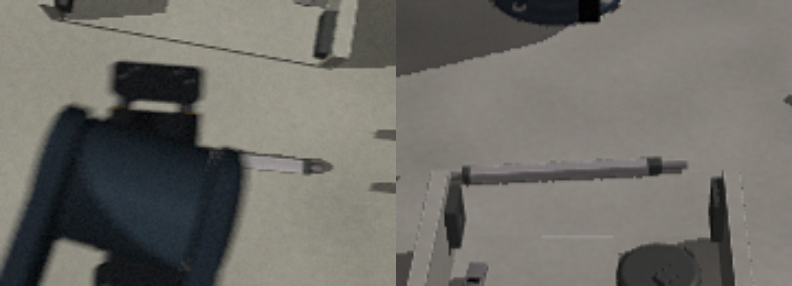

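The move was refused because every key has to be given. In the pictures the arm stands above the rail, and the rail hasn't moved.

Request:
apply_moves --steps '[{"x":11,"y":-23,"z":-20,"spin":-0.01},{"x":11,"y":-23,"z":-40,"spin":0},{"x":0,"y":0,"z":-40,"spin":0},{"x":0,"y":0,"z":-40,"spin":0},{"x":0,"y":0,"z":0,"spin":0}]'

```text
time_s: 2.5
position: [0.45, -0.0506, 0.0587]
tcp_rot: [[0.995, 0.033, 0.093], [-0.093, -0.009, 0.996], [0.034, -0.999, -0.006]]
force: [-1.1, -0.0, 0.4]
opening: 0.576
```

```bash
python3 - <<'E'
from h import *
s=read_state(); print(s["position"],s["tcp_rot"])
E
```

```text
[ 0.45004727 -0.0505614   0.0586919 ] [[ 0.99509182  0.0333401   0.09317032]
 [-0.09292556 -0.00882067  0.99563399]
 [ 0.03401636 -0.99940514 -0.00567923]]
```

Request:
apply_moves --steps '[{"x":-4,"y":3,"z":-15,"spin":0},{"x":-4,"y":3,"z":-15,"spin":0},{"x":0,"y":0,"z":-10,"spin":0},{"x":0,"y":0,"z":-5,"spin":0},{"x":0,"y":0,"z":0,"spin":0},{"x":0,"y":0,"z":0,"spin":0}]'

```text
time_s: 3.1
position: [0.4468, -0.0428, 0.0187]
tcp_rot: [[0.995, 0.043, 0.087], [-0.087, -0.012, 0.996], [0.044, -0.999, -0.008]]
force: [0.7, 0.3, -0.2]
opening: 0.575
```

Request:
apply_moves --steps '[{"x":-4,"y":-1,"z":-4,"spin":0},{"x":-1,"y":0,"z":-3,"spin":0},{"x":0,"y":0,"z":0,"spin":0}]'

```text
time_s: 3.4
position: [0.443, -0.0445, 0.013]
tcp_rot: [[0.995, 0.047, 0.087], [-0.087, -0.013, 0.996], [0.048, -0.999, -0.009]]
force: [-0.1, -0.5, 0.7]
opening: 0.572
```

Request:
apply_moves --steps '[{"x":0,"y":0,"z":-2,"spin":0},{"x":0,"y":0,"z":0,"spin":0},{"x":0,"y":0,"z":0,"spin":0},{"x":0,"y":0,"z":0,"spin":0},{"x":0,"y":0,"z":0,"spin":0},{"x":0,"y":0,"z":0,"spin":0}]' --grip 0

```text
time_s: 4.0
position: [0.443, -0.0447, 0.0107]
tcp_rot: [[0.995, 0.047, 0.088], [-0.087, -0.013, 0.996], [0.048, -0.999, -0.009]]
force: [1.5, 0.4, -0.1]
opening: 0.119
```

```bash
python3 - <<'E'
from h import *
s=read_state(); print(s)
for n in ("top","scene"):
    a=imaging.capture(n)[:,:,::-1]; cv2.imwrite(f"pics/{n}2.png",a)
a=cv2.imread("pics/top2.png");b=cv2.imread("pics/scene2.png")
cv2.imwrite("pics/v2.png",np.hstack([cv2.resize(a[200:330,200:380],None,fx=2.2,fy=2.2),cv2.resize(b[120:250,185:365],None,fx=2.2,fy=2.2)]))
E
```

```text
{'time_s': 4.0, 'joint_positions': array([-20.37901826,  36.83473569, 118.15112371,   0.62369625,
        22.2299409 , -15.94208531]), 'qvel': array([-0.07780303, -0.02845002, -0.08300874, -0.1003898 ,  0.03335133,
        0.06353008]), 'tau': array([-7.38644740e-03, -3.48870742e+01, -3.57740946e+00,  3.30844370e-02,
       -1.17579480e-01,  3.38917278e-03]), 'position': array([ 0.44300028, -0.04469898,  0.01074244]), 'tcp_rot': array([[ 0.99505456,  0.04698716,  0.08751364],
       [-0.08699087, -0.01306162,  0.99612348],
       [ 0.04794808, -0.99881009, -0.00890957]]), 'force': array([ 1.54478481,  0.35787747, -0.12189143]), 'moment': array([-0.03495251,  0.08386873, -0.05525189]), 'opening': 0.11924280981595109}
```

View pics/v2.png

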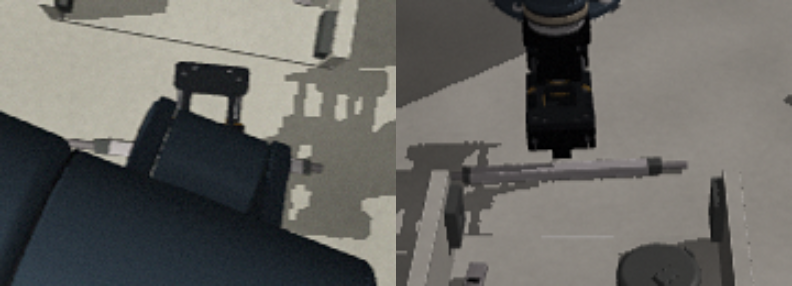

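Request:
apply_moves --steps '[{"x":0,"y":0,"z":0,"spin":0},{"x":0,"y":0,"z":0,"spin":0}]'

```text
time_s: 4.3
position: [0.443, -0.0447, 0.0108]
tcp_rot: [[0.995, 0.047, 0.088], [-0.087, -0.013, 0.996], [0.048, -0.999, -0.009]]
force: [0.9, 0.1, -1.2]
opening: 0.007
```

```bash
python3 - <<'E'
import cv2
a=cv2.imread("pics/scene2.png")
cv2.imwrite("pics/v3.png",cv2.resize(a[165:215,205:335],None,fx=6,fy=6,interpolation=2))
E
```

```text
(no output)
```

View pics/v3.png

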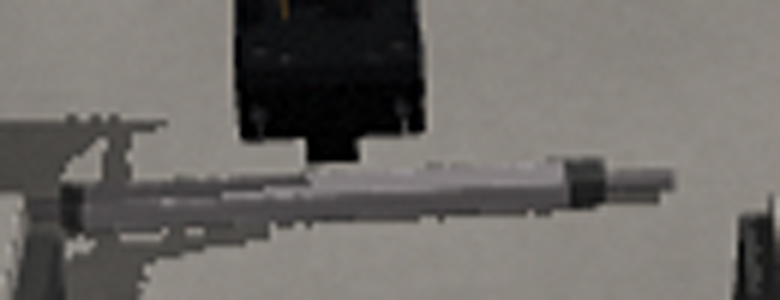

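```bash
python3 - <<'E'
from h import *
for n in("scene","top"):
    for X in((.443,-.0447,.0107),(.4434,-.045,.003),(.4415,-.044,.008),(.443,-.0447,.03),(.443,-.0447,.07)): print(n,X,np.round(proj(n,X),1))
b=imaging.capture("scene")[:,:,::-1]
for d in spotter.cut_out("rail","scene")[:1]:
    c=b.copy(); c[d["mask"]]=(0,0,255)
for X in((.443,-.0447,.0107),):
    u,v=proj("scene",X)
k=8
e=cv2.resize(b[160:215,215:310],None,fx=k,fy=k,interpolation=2)
cv2.circle(e,(int((u-215+.5)*k),int((v-160+.5)*k)),4,(0,0,255),-1)
cv2.imwrite("pics/v4.png",e); 
E
```

```text
scene (0.443, -0.0447, 0.0107) [260.4 197.2]
scene (0.4434, -0.045, 0.003) [260.4 199.5]
scene (0.4415, -0.044, 0.008) [260.6 197.6]
scene (0.443, -0.0447, 0.03) [260.1 191.8]
scene (0.443, -0.0447, 0.07) [259.5 180.1]
top (0.443, -0.0447, 0.0107) [291.6 270.5]
top (0.4434, -0.045, 0.003) [291.6 270.4]
top (0.4415, -0.044, 0.008) [291.3 271.1]
top (0.443, -0.0447, 0.03) [291.8 270.4]
top (0.443, -0.0447, 0.07) [292.2 270.2]
```

View pics/v4.png

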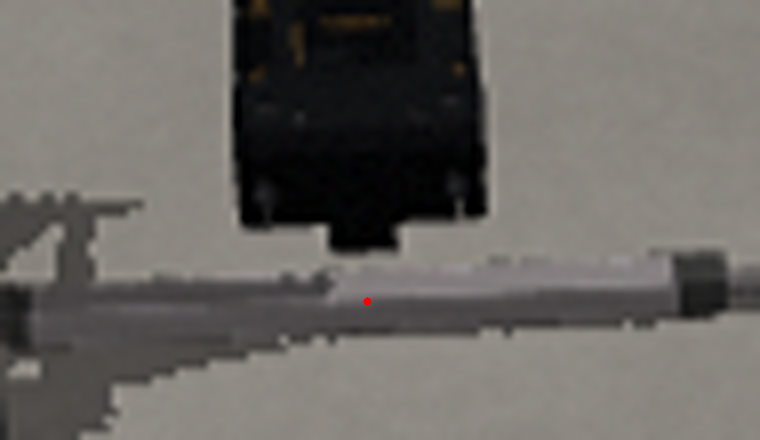

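```bash
python3 - <<'E'
from h import *
R=read_state()["tcp_rot"];P=read_state()["position"]
for b in (62,100,150):
  for sx in(-95,95):
    for sz in(-37.5,37.5):
      X=P+R@(np.array([sx,-b,sz])/1000); print(b,sx,sz,X.round(3),"scene",np.round(proj("scene",X),1),"top",np.round(proj("top",X),1))
a=cv2.imread("pics/top2.png")
cv2.imwrite("pics/v5.png",cv2.resize(a[215:330,190:350],None,fx=5,fy=5,interpolation=2))
a=cv2.imread("pics/scene2.png")
cv2.imwrite("pics/v6.png",cv2.resize(a[90:215,190:350],None,fx=4.5,fy=4.5,interpolation=2))
E
```

```text
62 -95 -37.5 [ 0.342 -0.073  0.068] scene [245.1 159.1] top [304.  314.1]
62 -95 37.5 [0.349 0.002 0.068] scene [272.2 158. ] top [271.8 310.8]
62 95 -37.5 [ 0.531 -0.089  0.078] scene [245.4 201.7] top [311.6 232.6]
62 95 37.5 [ 0.538 -0.015  0.077] scene [275.9 200.4] top [279.9 229.5]
100 -95 -37.5 [ 0.341 -0.072  0.106] scene [244.4 147.4] top [304.6 316.4]
100 -95 37.5 [0.347 0.002 0.106] scene [271.9 146.3] top [271.2 312.9]
100 95 -37.5 [ 0.53  -0.089  0.116] scene [244.5 189.4] top [312.5 231.8]
100 95 37.5 [ 0.536 -0.014  0.115] scene [275.7 188. ] top [279.7 228.6]
150 -95 -37.5 [ 0.338 -0.072  0.156] scene [243.3 131.2] top [305.5 319.6]
150 -95 37.5 [0.345 0.003 0.156] scene [271.6 130.2] top [270.4 315.9]
150 95 -37.5 [ 0.527 -0.088  0.166] scene [243.4 172.3] top [313.8 230.7]
150 95 37.5 [ 0.534 -0.014  0.165] scene [275.4 171. ] top [279.3 227.3]
```

View pics/v5.png

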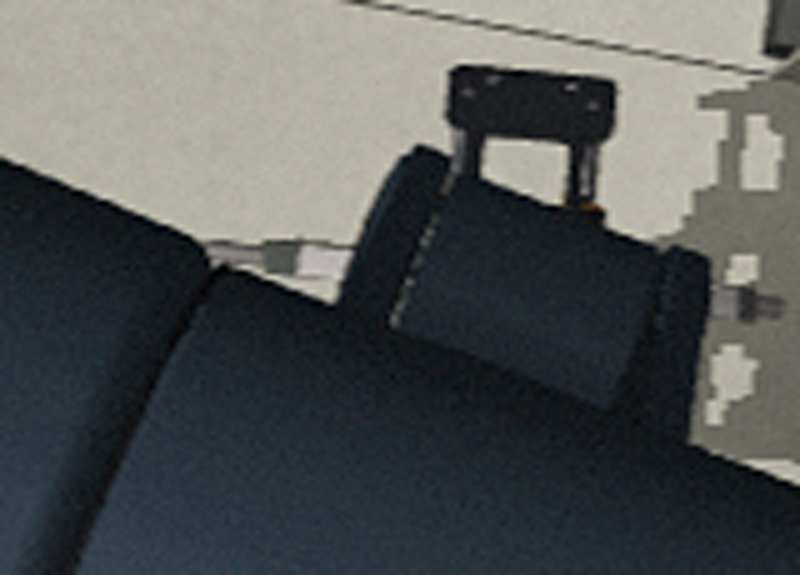

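View pics/v6.png

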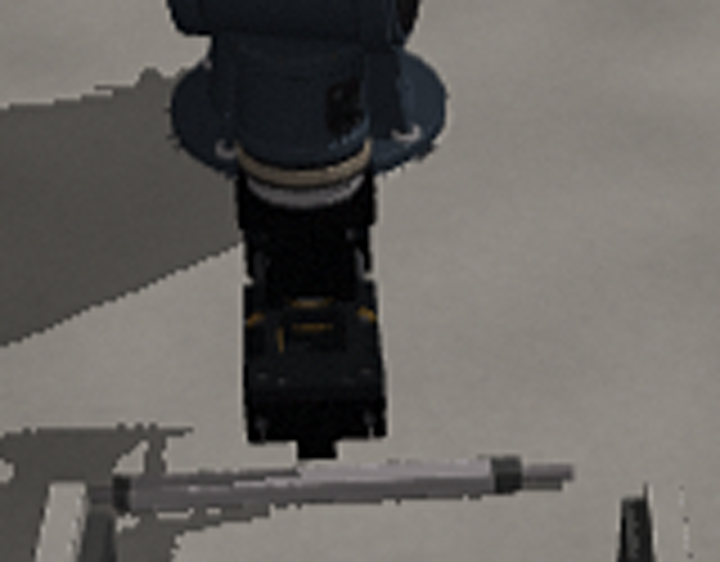

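```bash
python3 - <<'E'
from h import *
P=np.array([.2491,.57235,.19577]); R=np.array([[.3993,-.0012,-.9168],[.9168,-.0018,.3993],[-.002,-1,0]])
a=cv2.imread("pics/scene0.png"); k=8;x0,y0=430,0
e=cv2.resize(a[0:85,430:525],None,fx=k,fy=k,interpolation=2); e=np.clip(e*2.5,0,255).astype(np.uint8)
for b,h in((-8,43.5),(0,43.5),(11,43.5),(62,95)):
  for s in(-1,1):
    X=P+R@(np.array([s*h,-b,0])/1000); u,v=proj("scene",X); print(b,s,u,v)
    cv2.circle(e,(int((u-x0+.5)*k),int((v-y0+.5)*k)),3,(0,0,255),-1)
cv2.imwrite("pics/v7.png",e[:600])
cv2.imwrite("pics/v7.png",cv2.resize(e,None,fx=.85,fy=.85))
E
```

```text
-8 -1 446.0635148789165 83.36698309057135
-8 1 477.31410233806116 86.81590808323178
0 -1 446.6873715485908 80.83296371002912
0 1 478.0705478421071 84.2639826478495
11 -1 447.5532531095556 77.31587274443177
11 1 479.12057914412264 80.72162358400573
62 -1 432.8720080069388 58.593726449290045
62 1 503.75082074230954 65.75417699576343
```

View pics/v7.png

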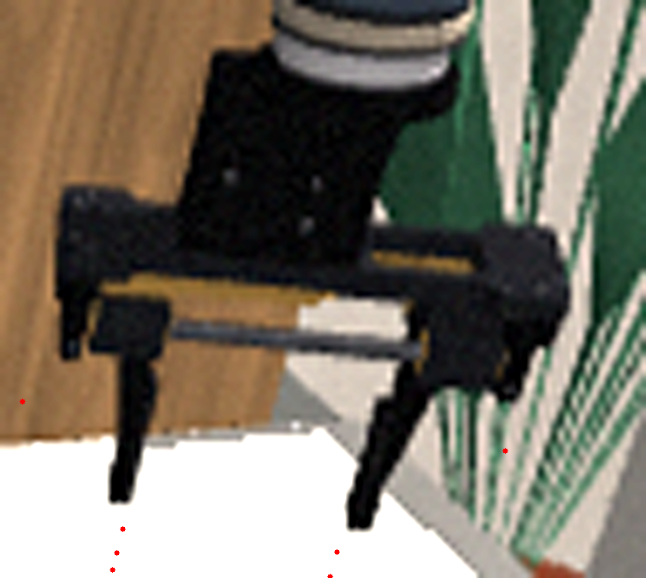

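The fingers shut on air. Both pictures put the gripper about 40 mm higher than its reported z (seen tips at scene v≈191, projected 199). So I'll open, go down by feel, and watch the force.

Request:
apply_moves --steps '[{"x":0,"y":0,"z":0,"spin":0},{"x":0,"y":0,"z":0,"spin":0},{"x":0,"y":0,"z":0,"spin":0},{"x":0,"y":0,"z":0,"spin":0},{"x":0,"y":0,"z":-5,"spin":0},{"x":0,"y":0,"z":-5,"spin":0},{"x":0,"y":0,"z":-5,"spin":0},{"x":0,"y":0,"z":0,"spin":0}]' --grip 50

```text
time_s: 5.2
position: [0.4431, -0.0447, -0.0056]
tcp_rot: [[0.995, 0.047, 0.088], [-0.087, -0.013, 0.996], [0.048, -0.999, -0.009]]
force: [-0.3, 0.1, -0.9]
opening: 0.556
```

```bash
cat > snap.py <<'E'
import sys
from h import *
tag=sys.argv[1]; x0,y0,x1,y1,k=map(float,sys.argv[3:8]); n=sys.argv[2]
x0,y0,x1,y1=map(int,(x0,y0,x1,y1))
s=read_state(); print(s["time_s"],s["position"].round(4),s["force"].round(1),s["moment"].round(2))
a=imaging.capture(n)[:,:,::-1]; cv2.imwrite(f"pics/{n}_{tag}_full.png",a)
e=cv2.resize(a[y0:y1,x0:x1],None,fx=k,fy=k,interpolation=2)
cv2.imwrite(f"pics/{n}_{tag}.png",np.clip(e*1.6,0,255).astype(np.uint8))
E
python3 snap.py a scene 200 140 330 220 6
```

```text
5.2 [ 0.4431 -0.0447 -0.0056] [-0.3  0.1 -0.9] [-0.08  0.03  0.03]
```

View pics/scene_a.png

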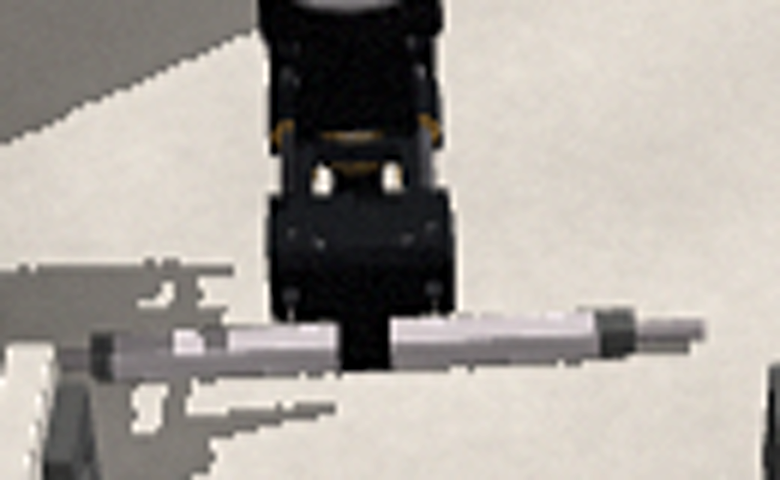

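Request:
apply_moves --steps '[{"x":0,"y":0,"z":-5,"spin":0},{"x":0,"y":0,"z":-5,"spin":0},{"x":0,"y":0,"z":-5,"spin":0},{"x":0,"y":0,"z":-4,"spin":0},{"x":0,"y":0,"z":0,"spin":0}]'

```text
time_s: 5.75
position: [0.4436, -0.0449, -0.0239]
tcp_rot: [[0.995, 0.049, 0.087], [-0.087, -0.014, 0.996], [0.05, -0.999, -0.01]]
force: [-0.8, -0.2, 4.7]
opening: 0.574
```

```bash
python3 snap.py b scene 200 140 330 220 6
```

```text
5.75 [ 0.4436 -0.0449 -0.0239] [-0.8 -0.2  4.7] [-0.01  0.27 -0.01]
```

View pics/scene_b.png

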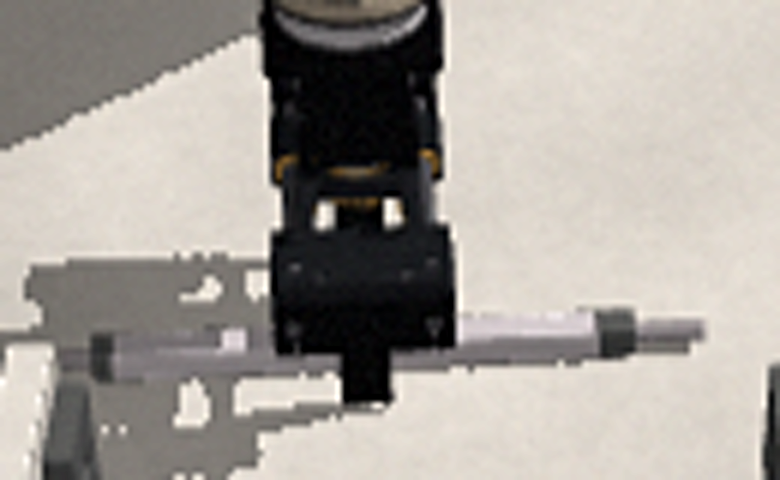

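Contact with the desk at reported z -24, so the true height is about the reported z + 33 mm. I'll back off 2 mm and close.

Request:
apply_moves --steps '[{"x":0,"y":0,"z":2,"spin":0},{"x":0,"y":0,"z":0,"spin":0},{"x":0,"y":0,"z":0,"spin":0},{"x":0,"y":0,"z":0,"spin":0},{"x":0,"y":0,"z":0,"spin":0},{"x":0,"y":0,"z":0,"spin":0},{"x":0,"y":0,"z":0,"spin":0}]' --grip 0

```text
time_s: 6.5
position: [0.4433, -0.0448, -0.0225]
tcp_rot: [[0.995, 0.049, 0.087], [-0.087, -0.014, 0.996], [0.05, -0.999, -0.009]]
force: [0.2, 0.5, 2.0]
opening: 0.181
```

```bash
python3 snap.py c scene 200 140 330 220 6
```

```text
6.5 [ 0.4433 -0.0448 -0.0225] [0.2 0.5 2. ] [-0.08  0.09  0.08]
```

View pics/scene_c.png

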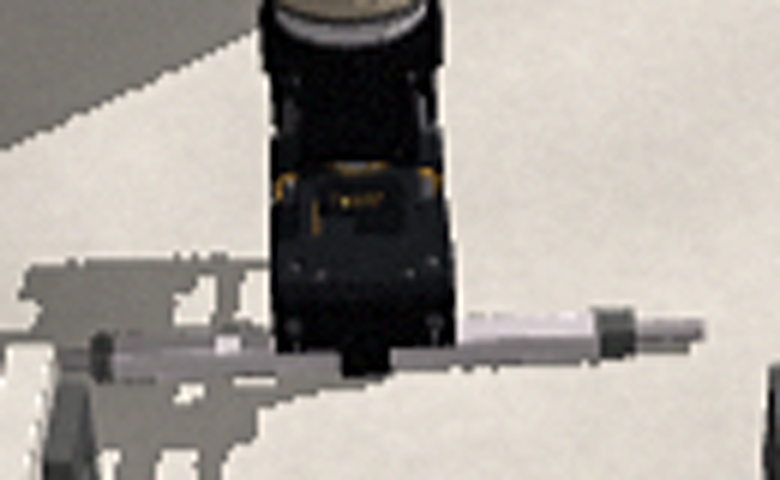

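Request:
apply_moves --steps '[{"x":0,"y":0,"z":10,"spin":0},{"x":0,"y":0,"z":14,"spin":0},{"x":0,"y":0,"z":14,"spin":0},{"x":0,"y":0,"z":14,"spin":-0.03},{"x":0,"y":0,"z":14,"spin":-0.03},{"x":0,"y":0,"z":8,"spin":-0.03},{"x":0,"y":0,"z":0,"spin":0}]'

```text
time_s: 7.25
position: [0.4413, -0.044, 0.0556]
tcp_rot: [[0.983, 0.044, 0.18], [-0.179, -0.016, 0.984], [0.046, -0.999, -0.008]]
force: [1.2, 0.0, -2.0]
opening: 0.178
```

```bash
python3 snap.py d scene 190 130 350 240 5;python3 snap.py d top 200 160 360 280 5
```

```text
7.25 [ 0.4413 -0.044   0.0556] [ 1.2  0.  -2. ] [-0.13  0.14  0.05]
7.3 [ 0.4411 -0.044   0.0552] [ 0.3  0.3 -2. ] [-0.1   0.1   0.03]
```

View pics/scene_d.png

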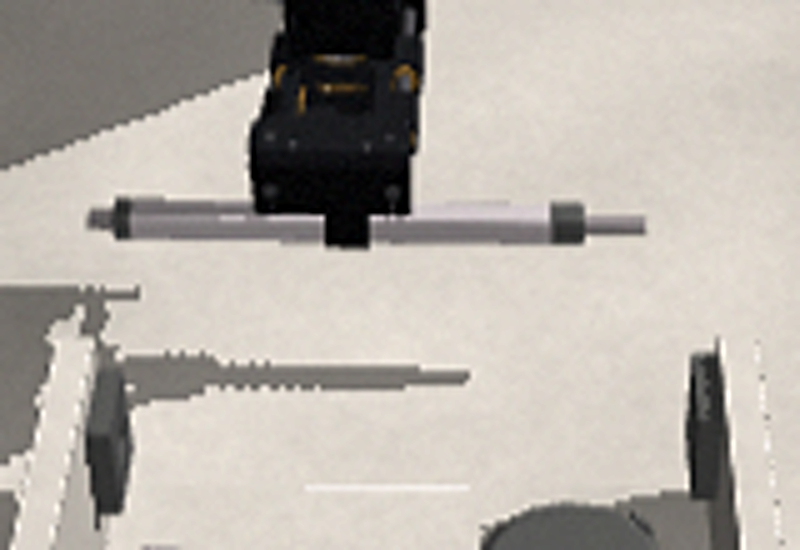

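View pics/top_d.png

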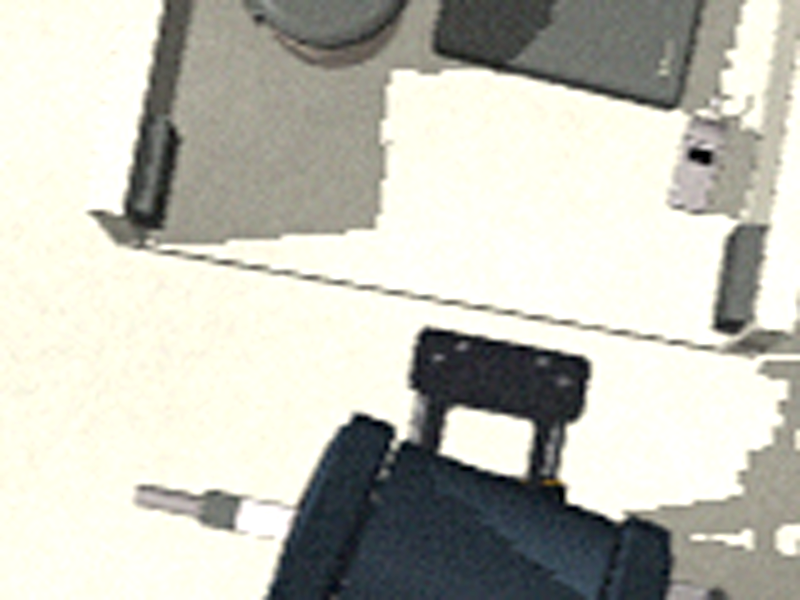

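```bash
cat > tip.py <<'E'
from h import *
def tip(n,u,v,P,d):   # point P+s*d (horizontal) at height z
    c,r=ray(n,u,v)
    # c+t r = P + s d + z k
    A=np.c_[r,-np.array([d[0],d[1],0]),-np.array([0,0,1.])]
    t,s,z=np.linalg.solve(A,np.array([P[0],P[1],0])-c); return s,z
if __name__=="__main__":
    P=read_state()["position"]; R=read_state()["tcp_rot"]; d=np.array([R[0,2],R[1,2]]); d/=np.linalg.norm(d)
    for nm,u,v in(("plunger",190+645.5/5-.5,130+225.5/5-.5),("pin",190+87.5/5-.5,130+219.5/5-.5)):
        print(nm,tip("scene",u,v,P,d),atz("scene",u,v,.086))
    print("top plunger",atz("top",200+135.5/5-.5,160+495/5-.5,.086), P, np.degrees(np.arctan2(d[0],d[1])))
E
python3 tip.py
```

```text
plunger (np.float64(0.1534279952251635), np.float64(0.08807620698646616)) [0.46567606 0.10766388 0.086     ]
pin (np.float64(-0.13642942590378943), np.float64(0.08859651685035624)) [ 0.41290394 -0.17833274  0.086     ]
top plunger [0.46783531 0.10816024 0.086     ] [ 0.44076862 -0.04392149  0.05470659] 10.322887051609747
```

```bash
python3 - <<'E'
import ov,cv2,numpy as np
cv2.imwrite("pics/scene0_b.png",0*cv2.imread("pics/scene0.png"))
a=cv2.imread("pics/scene_d_full.png"); cv2.imwrite("pics/q0.png",a)
for side,c in(("L",(318,190,348,240)),("R",(198,190,228,240))):
    row=[]
    for d in(-.006,-.003,0,.003,.006):
        ov.ov("q",c,6.5,"pics/t.png",d,d); t=cv2.imread("pics/t.png") if 0 else None
E
sed -i 's#f"pics/{n}0.png"#(src or f"pics/{n}0.png")#; s#out,dl,dr):#out,dl,dr,src=None):#' ov.py
python3 - <<'E'
import ov,cv2,numpy as np
for side,c in(("L",(320,192,346,237)),("R",(199,192,225,237))):
    row=[]
    for i,d in enumerate((-.006,-.002,.002,.006)):
        ov.ov("scene",c,6.5,"pics/t.png",d,d,"pics/scene_d_full.png"); t=cv2.imread("pics/t.png")
        w=t.shape[1]//2
        if i==0: row.append(t[:,:w])
        row.append(t[:,w:])
    cv2.imwrite(f"pics/pl{side}.png",np.hstack(row)[:, :800])
E
```

```text
Traceback (most recent call last):
  File "ov.py", line 14, in ov
    for i in range(4): ln(q[i],q[(i+1)%4],col)
                       ~~^^^^^^^^^^^^^^^^^^^^^
  File "ov.py", line 9, in ln
    q=[tuple(int(round((v-o+.5)*k-.5)) for v,o in zip(proj(n,W(p,X)),(x0,y0))) for X in (A,B)]
                                                      ~~~~^^^^^^^^^^
  File "h.py", line 10, in proj
    p=imaging.camera_params(n); f=210/np.tan(np.radians(p["fov_y"]/2))
ValueError: cameras: scene, top
```

View pics/plL.png

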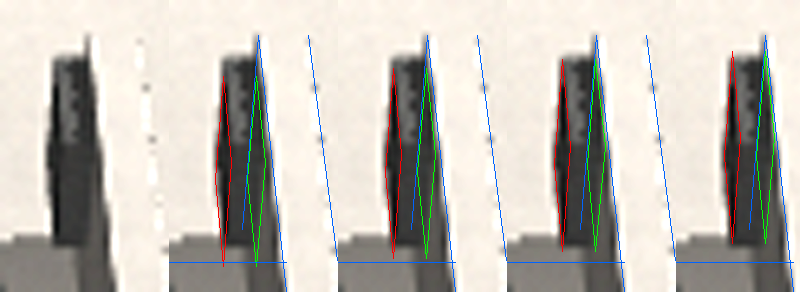

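View pics/plR.png

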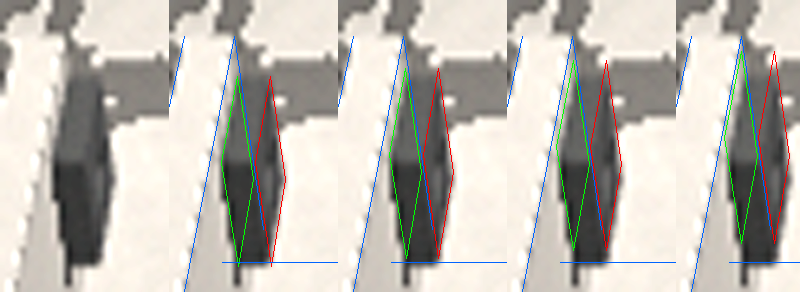

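```bash
cat > tgt.py <<'E'
from fit import *
p=np.load("rack.npy")
s=read_state();P=s["position"];R=s["tcp_rot"];phi=np.arctan2(R[0,2],R[1,2])
def mid(tx,ty,rel,L=.154):
    a=np.radians(rel); return W(p,(tx-L*np.sin(a),ty-L*np.cos(a),0))
if __name__=="__main__":
    yaw=-p[2]; print("pos",(P*1000).round(1),"phi",np.degrees(phi).round(2),"rel",np.degrees(phi-yaw).round(2))
    c,s_=np.cos(p[2]),np.sin(p[2]); q=P[:2]-p[:2]; print("rack coords mid",(c*q[0]+s_*q[1])*1000,(-s_*q[0]+c*q[1])*1000)
    rel=np.degrees(phi-yaw)
    for nm,sg,L in(("plunger",1,.154),("pin",-1,.136)):
        X=np.array([c*q[0]+s_*q[1],-s_*q[0]+c*q[1]])+sg*L*np.array([np.sin(phi-yaw),np.cos(phi-yaw)]); print(nm,(X*1000).round(1))
    for ty in(.115,.130,.143): print(ty,((mid(-.077,ty,8.5)-P)*1000).round(1)[:2])
    print("rack y axis world",-np.sin(p[2]),np.cos(p[2]))
E
python3 tgt.py
```

```text
pos [440.8 -43.9  54.7] phi 10.32 rel 0.98
rack coords mid -228.8673216690196 -33.959374755111256
plunger [-226.2  120. ]
pin [-231.2 -169.9]
0.115 [126.8 -24.3]
0.13 [129.3  -9.5]
0.143 [131.4   3.4]
rack y axis world 0.16227839141348657 0.9867450145200893
```

Request:
apply_moves --steps '[{"x":5,"y":-3,"z":0,"spin":-0.03},{"x":15,"y":-3,"z":0,"spin":-0.035},{"x":15,"y":-3,"z":0,"spin":-0.035},{"x":15,"y":-3,"z":0,"spin":-0.03},{"x":15,"y":-3,"z":0,"spin":0},{"x":15,"y":-3,"z":0,"spin":0},{"x":15,"y":-3,"z":0,"spin":0},{"x":10,"y":-3,"z":0,"spin":0},{"x":0,"y":0,"z":0,"spin":0},{"x":0,"y":0,"z":0,"spin":0}]'

```text
time_s: 8.35
position: [0.5462, -0.0687, 0.0477]
tcp_rot: [[0.948, 0.025, 0.318], [-0.318, -0.016, 0.948], [0.029, -1.0, -0.007]]
force: [0.1, -0.3, -1.4]
opening: 0.184
```

```bash
python3 tgt.py; python3 snap.py e top 200 160 380 280 4.4
```

```text
pos [546.2 -68.7  47.7] phi 18.55 rel 9.21
rack coords mid -120.82154940438963 -41.35058349414215
plunger [-96.2 110.7]
pin [-142.6 -175.6]
0.115 [21.4  0.6]
0.13 [23.9 15.4]
0.143 [26.  28.2]
rack y axis world 0.16227839141348657 0.9867450145200893
8.35 [ 0.5462 -0.0687  0.0477] [ 0.1 -0.3 -1.4] [-0.12  0.16  0.03]
```

View pics/top_e.png

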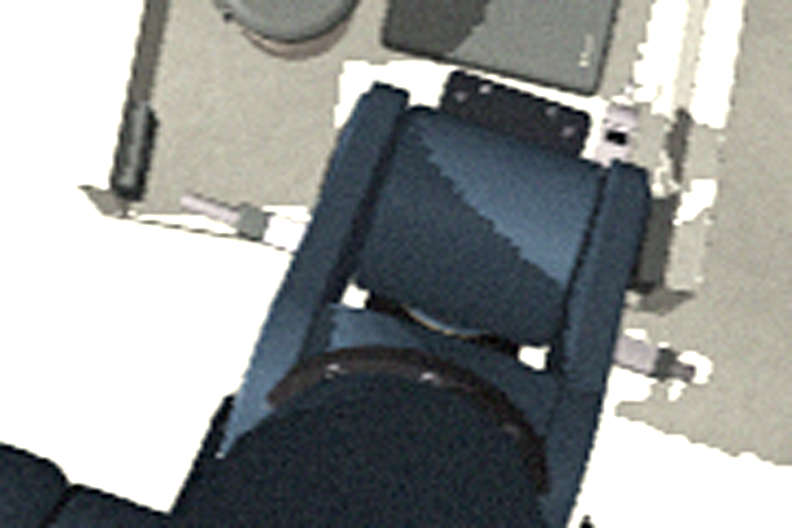

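Request:
apply_moves --steps '[{"x":8,"y":0,"z":3,"spin":0.005},{"x":8,"y":0,"z":3,"spin":0.005},{"x":7,"y":1,"z":1,"spin":0},{"x":0,"y":0,"z":0,"spin":0}]'

```text
time_s: 8.8
position: [0.5693, -0.0671, 0.0555]
tcp_rot: [[0.951, 0.024, 0.308], [-0.308, -0.015, 0.951], [0.028, -1.0, -0.007]]
force: [0.9, 0.6, -1.7]
opening: 0.18
```

```bash
python3 tgt.py; python3 snap.py f scene 190 140 350 240 5;python3 snap.py f top 200 160 380 280 4.4
```

```text
pos [569.3 -67.1  55.5] phi 17.96 rel 8.62
rack coords mid -98.2717333676528 -35.96618176044083
plunger [-75.2 116.3]
pin [-118.6 -170.4]
0.115 [-1.7 -1.1]
0.13 [ 0.7 13.7]
0.143 [ 2.9 26.5]
rack y axis world 0.16227839141348657 0.9867450145200893
8.8 [ 0.5693 -0.0671  0.0555] [ 0.9  0.6 -1.7] [-0.09  0.06  0.02]
8.85 [ 0.5686 -0.067   0.0553] [ 1.   0.4 -2.6] [-0.13  0.1  -0.04]
```

View pics/scene_f.png

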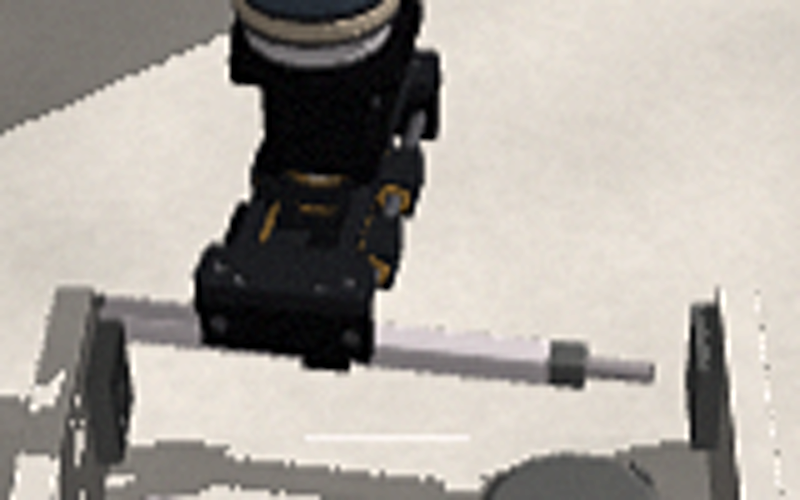

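View pics/top_f.png

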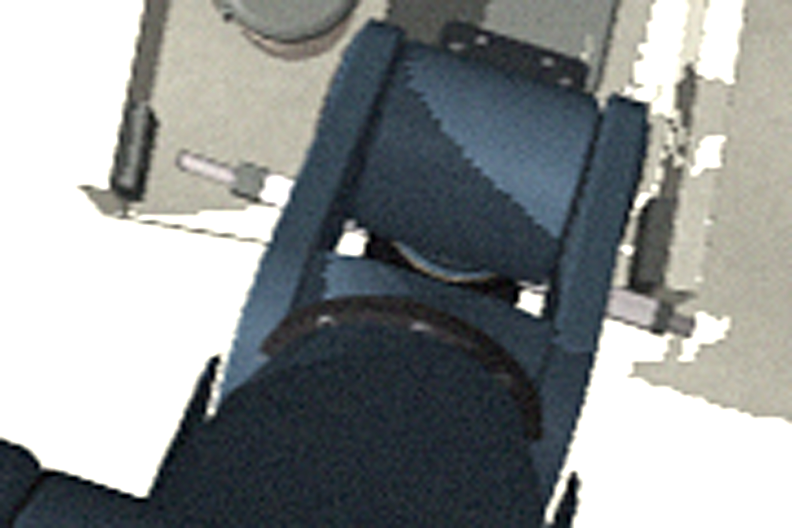

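```bash
python3 - <<'E'
from tip import *
from fit import W
p=np.load("rack.npy")
P=np.array([.5689,-.067]);d=(.308,.951)
print(tip("scene",190+654.5/5-.5,140+372/5-.5,P,d))
for z in(.08,.084,.086,.088):
    for x in (-.101,-.078,-.055): print(z,x,[round((a-o+.5)*5-.5) for a,o in zip(proj("scene",W(p,(x,.135,z))),(190,140))])
E
```

```text
(np.float64(0.15422963648041998), np.float64(0.08909459309965401))
0.08 -0.101 [689, 349]
0.08 -0.078 [692, 382]
0.08 -0.055 [695, 416]
0.084 -0.101 [690, 343]
0.084 -0.078 [693, 376]
0.084 -0.055 [696, 410]
0.086 -0.101 [690, 340]
0.086 -0.078 [693, 373]
0.086 -0.055 [696, 407]
0.088 -0.101 [690, 337]
0.088 -0.078 [693, 370]
0.088 -0.055 [696, 404]
```

Request:
apply_moves --steps '[{"x":-1,"y":4,"z":-2,"spin":0},{"x":0,"y":4,"z":-2,"spin":0},{"x":1,"y":4,"z":0,"spin":0},{"x":0,"y":0,"z":0,"spin":0}]'

```text
time_s: 9.3
position: [0.5659, -0.0532, 0.0503]
tcp_rot: [[0.951, 0.019, 0.308], [-0.308, -0.014, 0.951], [0.022, -1.0, -0.007]]
force: [-0.1, -0.5, -1.9]
opening: 0.18
```

```bash
python3 tgt.py|head -4
```

```text
pos [565.9 -53.2  50.3] phi 17.96 rel 8.62
rack coords mid -103.89304562836243 -22.837377385755747
plunger [-80.8 129.4]
pin [-124.3 -157.3]
```

Request:
apply_moves --steps '[{"x":3,"y":1,"z":0.5,"spin":0},{"x":1.5,"y":2,"z":0.5,"spin":0},{"x":0.5,"y":2,"z":0,"spin":0}]'

```text
time_s: 9.6
position: [0.5713, -0.0478, 0.0512]
tcp_rot: [[0.951, 0.019, 0.308], [-0.308, -0.014, 0.951], [0.022, -1.0, -0.007]]
force: [-0.4, 0.1, -1.9]
opening: 0.18
```

```bash
python3 tgt.py|head -4; python3 -c "
from h import *
print(read_state()['force'])"
```

```text
pos [571.3 -47.8  51.2] phi 17.95 rel 8.62
rack coords mid -99.47919635771412 -16.64961879592399
plunger [-76.4 135.6]
pin [-119.9 -151.1]
[-0.42239002  0.12686214 -1.91728563]
```

No contact yet, with the tip at rack y 135.6. I'll keep advancing in small steps.

Request:
apply_moves --steps '[{"x":0.3,"y":1.5,"z":0,"spin":0},{"x":0.3,"y":1.5,"z":0,"spin":0}]'

```text
time_s: 9.8
position: [0.5722, -0.0446, 0.0513]
tcp_rot: [[0.951, 0.019, 0.308], [-0.308, -0.014, 0.951], [0.022, -1.0, -0.008]]
force: [0.2, 0.8, -1.8]
opening: 0.181
```

```bash
python3 tgt.py|head -4; python3 -c "
from h import *
print(read_state()['force'])"
```

```text
pos [572.2 -44.6  51.3] phi 17.95 rel 8.61
rack coords mid -99.0933297112787 -13.312132547248675
plunger [-76. 139.]
pin [-119.5 -147.8]
[ 0.18582757  0.75463733 -1.79828267]
```

Request:
apply_moves --steps '[{"x":0.3,"y":1.5,"z":0,"spin":0},{"x":0.3,"y":1.5,"z":0,"spin":0}]'

```text
time_s: 10.0
position: [0.5728, -0.0415, 0.0514]
tcp_rot: [[0.951, 0.019, 0.308], [-0.308, -0.014, 0.951], [0.023, -1.0, -0.008]]
force: [-0.9, -2.9, -2.0]
opening: 0.183
```

```bash
python3 tgt.py|head -4; python3 snap.py g scene 270 180 350 240 10
```

```text
pos [572.8 -41.5  51.4] phi 17.95 rel 8.61
rack coords mid -99.01612426170621 -10.121552876871604
plunger [-76.  142.1]
pin [-119.4 -144.6]
10.0 [ 0.5728 -0.0415  0.0514] [-0.9 -2.9 -2. ] [-0.55  0.29 -0.  ]
```

View pics/scene_g.png

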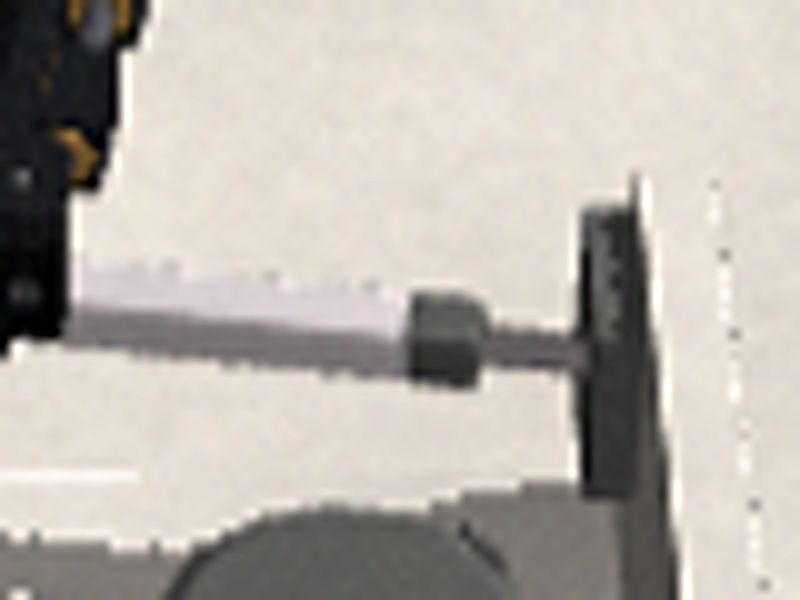

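The plunger is in the left recess: only about 23 mm of it shows at scene (319-328,215), and contact came at tip y≈142. Next I'll compress along the rail's axis.

Request:
apply_moves --steps '[{"x":0.6,"y":2,"z":0,"spin":0},{"x":0.6,"y":2,"z":0,"spin":0},{"x":0.6,"y":2,"z":0,"spin":0}]'

```text
time_s: 10.35
position: [0.5741, -0.0382, 0.0515]
tcp_rot: [[0.952, 0.018, 0.306], [-0.306, -0.019, 0.952], [0.023, -1.0, -0.013]]
force: [-2.8, -5.3, -1.9]
opening: 0.18
```

```bash
python3 tgt.py|head -4; python3 snap.py h scene 270 180 350 240 10
```

```text
pos [574.1 -38.2  51.5] phi 17.83 rel 8.5
rack coords mid -98.20350547544989 -6.716644516933535
plunger [-75.5 145.6]
pin [-118.3 -141.2]
10.35 [ 0.5741 -0.0382  0.0515] [-2.8 -5.3 -1.9] [-1.1   0.33 -0.07]
```

View pics/scene_h.png

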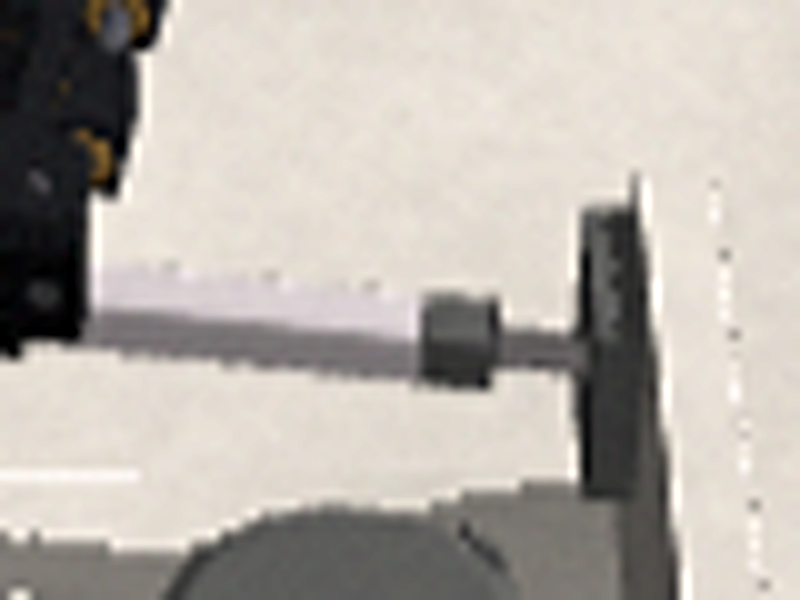

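Request:
apply_moves --steps '[{"x":1.3,"y":4,"z":0,"spin":0},{"x":1.3,"y":4,"z":0,"spin":0}]'

```text
time_s: 10.6
position: [0.576, -0.0338, 0.0516]
tcp_rot: [[0.952, 0.016, 0.304], [-0.304, -0.025, 0.952], [0.022, -1.0, -0.019]]
force: [-2.2, -9.7, -1.3]
opening: 0.18
```

```bash
python3 tgt.py|head -4; python3 -c "
from h import *
s=read_state();print(s['force'],s['moment'])"
```

```text
pos [576.  -33.8  51.6] phi 17.71 rel 8.37
rack coords mid -97.10896338548719 -2.067749675906472
plunger [-74.7 150.3]
pin [-116.9 -136.6]
[-2.24677927 -9.72126364 -1.29236899] [-1.7105799   0.55856351 -0.03966876]
```

Request:
apply_moves --steps '[{"x":1.6,"y":5,"z":0,"spin":0},{"x":1.6,"y":5,"z":0,"spin":0}]'

```text
time_s: 10.8
position: [0.5779, -0.0296, 0.0519]
tcp_rot: [[0.954, 0.012, 0.301], [-0.3, -0.034, 0.953], [0.022, -0.999, -0.029]]
force: [-3.3, -13.5, -0.4]
opening: 0.18
```

```bash
python3 tgt.py|head -4; python3 -c "
from h import *
s=read_state();print(s['force'],s['moment'])"
```

```text
pos [577.9 -29.6  51.9] phi 17.51 rel 8.17
rack coords mid -95.88300343045658 2.400995137897235
plunger [-74.  154.8]
pin [-115.2 -132.2]
[ -3.3125114  -13.51383536  -0.36242691] [-2.3421928   0.67241023 -0.09933463]
```

Request:
apply_moves --steps '[{"x":7.3,"y":1.4,"z":-1,"spin":0.048},{"x":7.3,"y":1.4,"z":-1,"spin":0.048}]'

```text
time_s: 11.0
position: [0.5917, -0.0334, 0.0507]
tcp_rot: [[0.979, 0.013, 0.201], [-0.201, -0.043, 0.979], [0.022, -0.999, -0.04]]
force: [-1.0, -11.8, -0.7]
opening: 0.177
```

```bash
python3 tgt.py|head -4; python3 -c "
from h import *
s=read_state();print(s['force'],s['moment'])"; python3 snap.py i scene 190 160 350 260 5
```

```text
pos [591.7 -33.4  50.7] phi 11.63 rel 2.29
rack coords mid -81.66579434215541 0.9556208912273496
plunger [-75.5 154.8]
pin [ -87.1 -134.9]
[ -0.99840569 -11.83791378  -0.71573874] [-2.03277971  0.44135067 -0.02349241]
11.0 [ 0.5917 -0.0334  0.0507] [ -1.  -11.8  -0.7] [-2.03  0.44 -0.02]
```

View pics/scene_i.png

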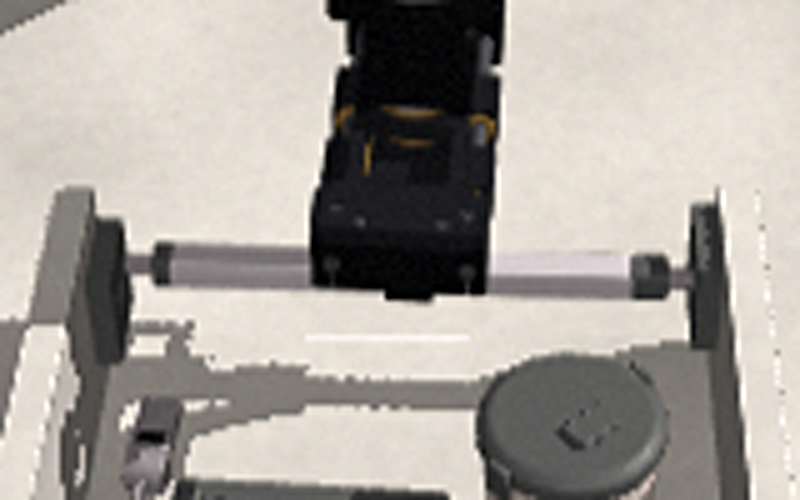

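Request:
apply_moves --steps '[{"x":5.4,"y":0.7,"z":-1.5,"spin":0.04}]'

```text
time_s: 11.15
position: [0.5971, -0.0354, 0.0494]
tcp_rot: [[0.987, 0.013, 0.159], [-0.158, -0.046, 0.986], [0.021, -0.999, -0.043]]
force: [-5.7, -4.8, 1.8]
opening: 0.183
```

```bash
python3 tgt.py|head -4; python3 -c "
from h import *
s=read_state();print(s['force'],s['moment'])"; python3 snap.py j scene 190 170 350 250 5
```

```text
pos [597.1 -35.4  49.4] phi 9.14 rel -0.2
rack coords mid -75.94478119169396 -0.18581171994865897
plunger [-76.5 153.8]
pin [ -75.5 -136.2]
[-5.74949325 -4.7906978   1.7864908 ] [-0.71622559  1.02281267 -0.20075601]
11.15 [ 0.5971 -0.0354  0.0494] [-5.7 -4.8  1.8] [-0.72  1.02 -0.2 ]
```

View pics/scene_j.png

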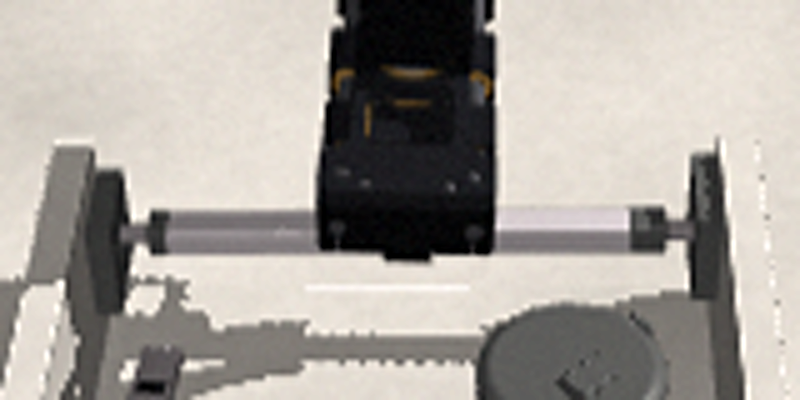

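```bash
python3 - <<'E'
from fit import *
p=np.load("rack.npy")
for z in(.072,.076,.08,.084): print(z,[round((a-o+.5)*5-.5) for a,o in zip(proj("scene",W(p,(-.077,-.135,z))),(190,170))])
for z in(.08,.084,.088): print(z,[round((a-o+.5)*5-.5) for a,o in zip(proj("scene",W(p,(-.077,.135,z))),(190,170))])
E
```

```text
0.072 [123, 246]
0.076 [122, 240]
0.08 [121, 234]
0.084 [120, 228]
0.08 [692, 234]
0.084 [693, 227]
0.088 [693, 221]
```

Request:
apply_moves --steps '[{"x":0,"y":0,"z":-1.2,"spin":0},{"x":0,"y":0,"z":-1.2,"spin":0}]'

```text
time_s: 11.4
position: [0.5984, -0.0359, 0.0488]
tcp_rot: [[0.987, 0.015, 0.158], [-0.158, -0.046, 0.986], [0.022, -0.999, -0.043]]
force: [-3.2, 0.1, 8.7]
opening: 0.179
```

```bash
python3 tgt.py|head -4; python3 -c "
from h import *
s=read_state();print(s['force'],s['moment'])"
```

```text
pos [598.4 -35.9  48.8] phi 9.12 rel -0.22
rack coords mid -74.65976071419041 -0.5034691218964802
plunger [-75.2 153.5]
pin [ -74.1 -136.5]
[-3.15230825  0.06841082  8.71448822] [0.02586943 0.56567634 0.09600176]
```

Request:
apply_moves --steps '[{"x":-0.7,"y":0,"z":-2.2,"spin":0}]'

```text
time_s: 11.5
position: [0.5985, -0.036, 0.0483]
tcp_rot: [[0.987, 0.017, 0.158], [-0.158, -0.046, 0.986], [0.024, -0.999, -0.043]]
force: [-2.0, -2.3, 10.6]
opening: 0.18
```

```bash
python3 tgt.py|head -1; python3 snap.py k scene 190 170 350 250 5
```

```text
pos [598.5 -36.   48.3] phi 9.12 rel -0.22
11.5 [ 0.5985 -0.036   0.0483] [-2.  -2.3 10.6] [-0.28  0.35  0.07]
```

View pics/scene_k.png

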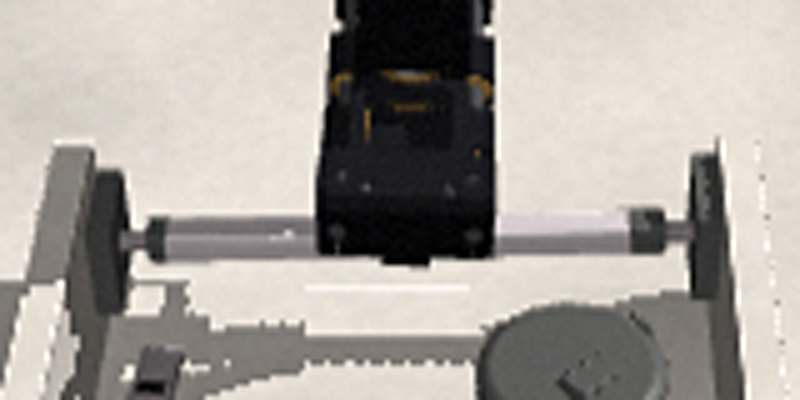

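Request:
apply_moves --steps '[{"x":-0.4,"y":-0.6,"z":-2.2,"spin":0}]'

```text
time_s: 11.65
position: [0.5986, -0.0365, 0.0478]
tcp_rot: [[0.987, 0.018, 0.158], [-0.157, -0.046, 0.986], [0.025, -0.999, -0.043]]
force: [-3.0, -1.4, 9.2]
opening: 0.182
```

```bash
python3 tgt.py|head -2; python3 -c "
from h import *
s=read_state();print(s['force'],s['moment'])"
```

```text
pos [598.6 -36.5  47.8] phi 9.12 rel -0.22
rack coords mid -74.34596258352732 -1.0270383640944674
[-3.03976721 -1.39683832  9.19831367] [-0.00735743  0.56934536  0.0573443 ]
```

Request:
apply_moves --steps '[{"x":-1.2,"y":-0.8,"z":-2.4,"spin":0},{"x":-1.2,"y":-0.8,"z":-2.4,"spin":0}]'

```text
time_s: 11.85
position: [0.5979, -0.0412, 0.0454]
tcp_rot: [[0.987, 0.022, 0.156], [-0.155, -0.052, 0.987], [0.03, -0.998, -0.048]]
force: [-2.6, -4.9, 10.2]
opening: 0.18
```

```bash
python3 tgt.py|head -4; python3 snap.py l scene 190 170 350 250 5
```

```text
pos [597.9 -41.2  45.4] phi 9.0 rel -0.34
rack coords mid -74.27247979934157 -5.824946674259437
plunger [-75.2 148.2]
pin [ -73.5 -141.8]
11.85 [ 0.5979 -0.0412  0.0454] [-2.6 -4.9 10.2] [-0.7   0.43 -0.07]
```

View pics/scene_l.png

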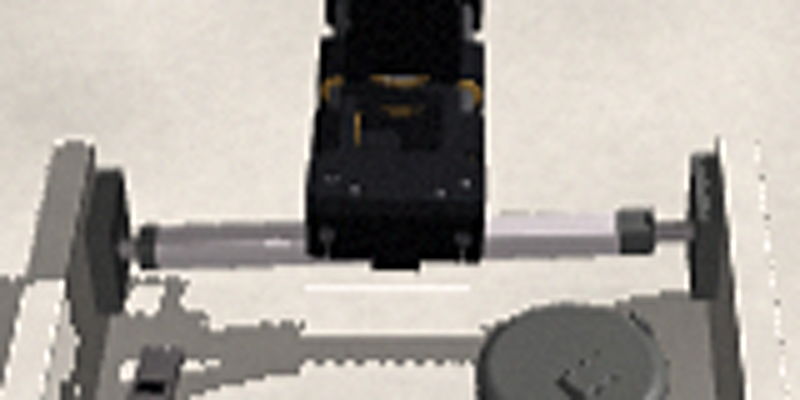

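The pin dropped into the right socket: the middle jumped about 5 mm towards it. Now I'll let it go home and relax the arm.

Request:
apply_moves --steps '[{"x":-0.5,"y":-0.5,"z":0.5,"spin":0},{"x":-0.3,"y":-0.3,"z":0.3,"spin":0},{"x":0,"y":0,"z":0,"spin":0},{"x":0,"y":0,"z":0,"spin":0}]'

```text
time_s: 12.3
position: [0.5979, -0.0436, 0.047]
tcp_rot: [[0.987, 0.024, 0.157], [-0.156, -0.053, 0.986], [0.032, -0.998, -0.049]]
force: [-0.5, -2.5, -1.1]
opening: 0.177
```

```bash
python3 tgt.py|head -4; python3 snap.py m scene 190 170 350 250 5
```

```text
pos [597.9 -43.6  47. ] phi 9.04 rel -0.29
rack coords mid -73.88224139444958 -8.178453014989318
plunger [-74.7 145.8]
pin [ -73.2 -144.2]
12.3 [ 0.5979 -0.0436  0.047 ] [-0.5 -2.5 -1.1] [-0.39  0.19  0.05]
```

View pics/scene_m.png

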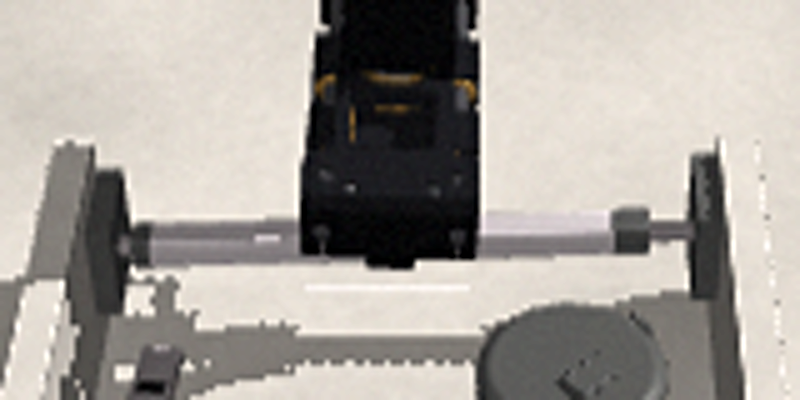

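Request:
apply_moves --steps '[{"x":0,"y":-0.5,"z":0,"spin":0},{"x":0,"y":-0.5,"z":0,"spin":0},{"x":0,"y":-0.5,"z":0,"spin":0}]'

```text
time_s: 12.65
position: [0.5978, -0.0437, 0.047]
tcp_rot: [[0.987, 0.024, 0.157], [-0.156, -0.051, 0.986], [0.032, -0.998, -0.047]]
force: [-0.0, 0.2, -1.5]
opening: 0.182
```

```bash
python3 tgt.py|head -4; python3 snap.py n scene 190 170 350 250 5
```

```text
pos [597.8 -43.7  47. ] phi 9.04 rel -0.3
rack coords mid -73.91233372736428 -8.225339436502592
plunger [-74.7 145.8]
pin [ -73.2 -144.2]
12.65 [ 0.5978 -0.0437  0.047 ] [-0.   0.2 -1.5] [0.06 0.1  0.11]
```

View pics/scene_n.png

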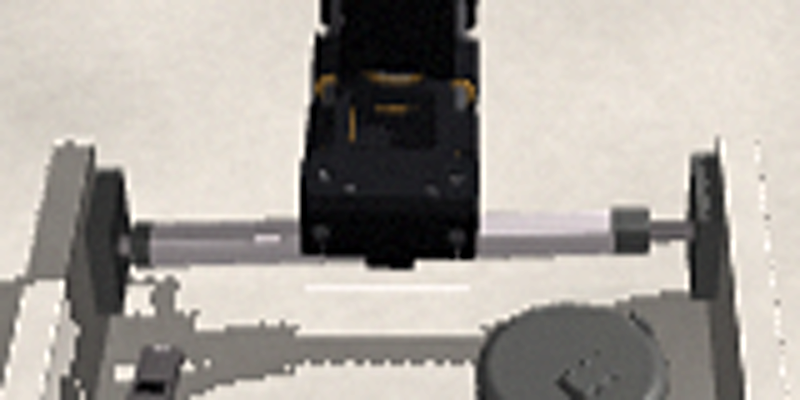

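Both ends are at the recess bottoms: apparent compression is about 3.7 mm, the arm force is near zero, and more -y command gives no movement. Next I'll open a little and lift straight up.

Request:
apply_moves --steps '[{"x":0,"y":0,"z":0,"spin":0},{"x":0,"y":0,"z":0,"spin":0},{"x":0,"y":0,"z":0,"spin":0},{"x":0,"y":0,"z":0,"spin":0}]' --grip 38

```text
time_s: 13.1
position: [0.5988, -0.0432, 0.0477]
tcp_rot: [[0.987, 0.027, 0.158], [-0.156, -0.051, 0.986], [0.034, -0.998, -0.046]]
force: [-0.8, 0.3, -0.6]
opening: 0.409
```

Request:
apply_moves --steps '[{"x":0,"y":0,"z":6,"spin":0},{"x":0,"y":0,"z":8,"spin":0},{"x":0,"y":0,"z":8,"spin":0},{"x":0,"y":0,"z":8,"spin":0}]'

```text
time_s: 13.5
position: [0.5983, -0.0431, 0.0794]
tcp_rot: [[0.987, 0.025, 0.158], [-0.156, -0.051, 0.986], [0.033, -0.998, -0.046]]
force: [-0.4, -0.8, -0.4]
opening: 0.438
```

```bash
python3 snap.py o scene 190 150 350 250 5
```

```text
13.5 [ 0.5983 -0.0431  0.0794] [-0.4 -0.8 -0.4] [-0.04  0.06  0.04]
```

View pics/scene_o.png

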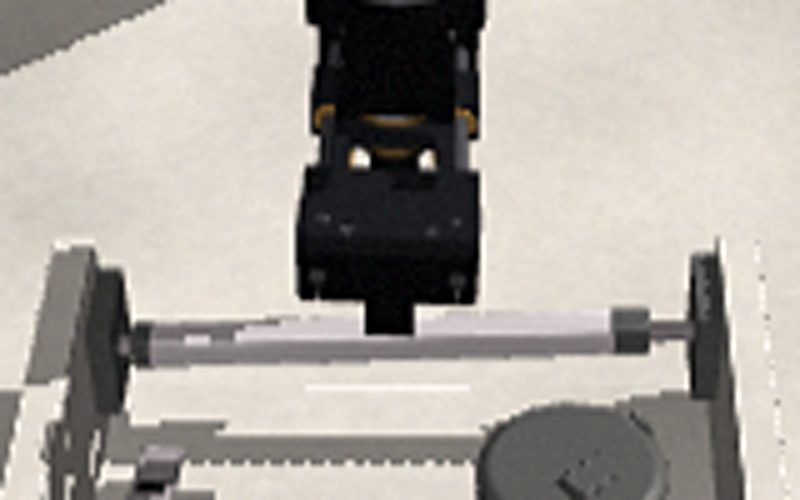

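The rail stays put at (130-690, 330), and the open fingers are clearing it. I'll lift further and back away.

Request:
apply_moves --steps '[{"x":0,"y":0,"z":15,"spin":0},{"x":0,"y":0,"z":20,"spin":0},{"x":0,"y":0,"z":20,"spin":0},{"x":-15,"y":0,"z":20,"spin":0},{"x":-25,"y":0,"z":20,"spin":0},{"x":-30,"y":0,"z":0,"spin":0},{"x":-30,"y":0,"z":0,"spin":0},{"x":-30,"y":0,"z":0,"spin":0},{"x":-15,"y":0,"z":0,"spin":0},{"x":0,"y":0,"z":0,"spin":0}]'

```text
time_s: 14.55
position: [0.4512, -0.0435, 0.1852]
tcp_rot: [[0.987, 0.039, 0.158], [-0.156, -0.054, 0.986], [0.047, -0.998, -0.048]]
force: [0.7, -0.4, -0.7]
opening: 0.442
```

```bash
python3 snap.py p scene 185 190 355 310 4.5; python3 snap.py p top 200 100 400 250 4
```

```text
14.55 [ 0.4512 -0.0435  0.1852] [ 0.7 -0.4 -0.7] [-0.    0.07 -0.02]
14.6 [ 0.4527 -0.0438  0.1854] [ 0.4 -0.1 -0.2] [-0.01  0.04 -0.02]
```

View pics/scene_p.png

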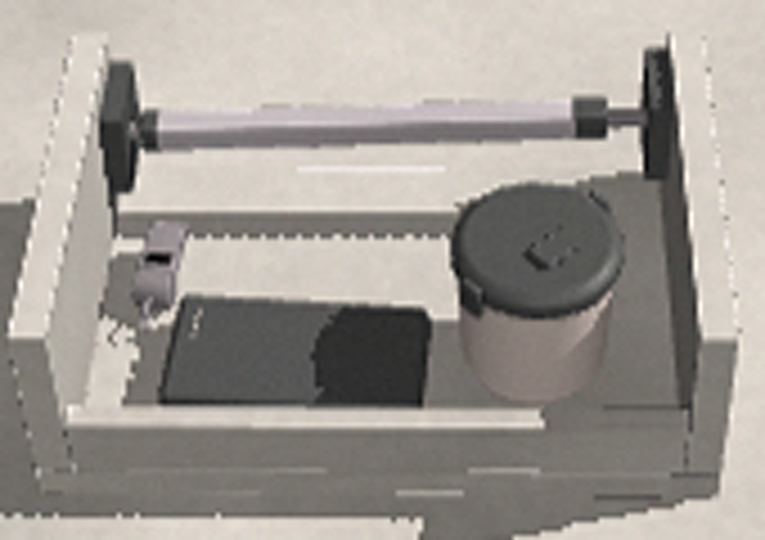

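View pics/top_p.png

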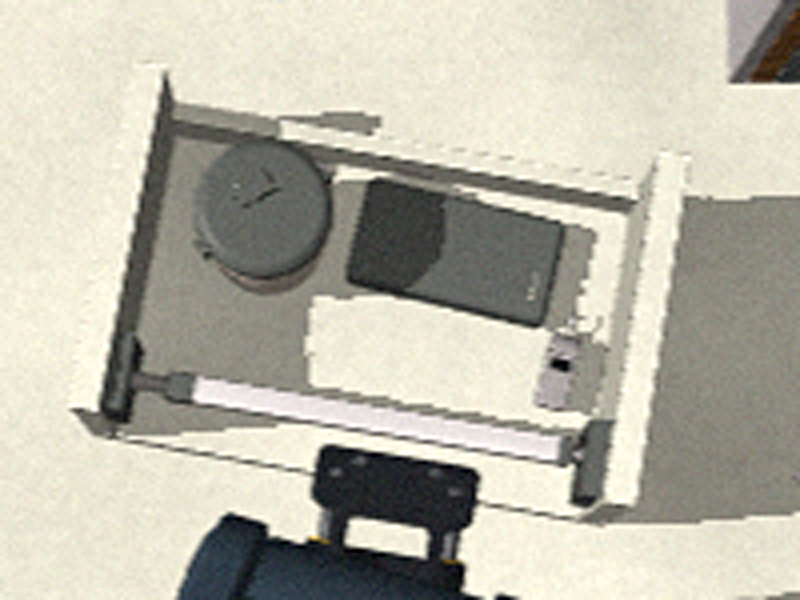

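View pics/scene_p_full.png

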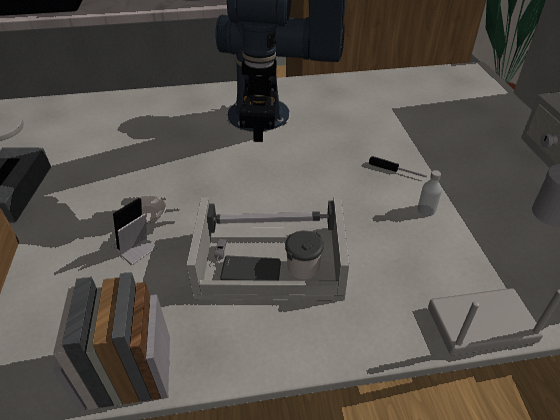

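```bash
python3 -c "
from rig import job
print(job.hand_in())"
```

```text
the job is handed in; nothing more can be done
None
```

The guard rail is fitted across the front of the rack with both ends in their sockets, and it stays there by itself. I handed the job in at about 14.6 s.

**How it went:**
1. **First grasp:** it closed on air, because the reported tool height was about 33 mm below the true height. I found the desk by touch (about 5 N) and gripped the rail at its middle.
2. **Left side:** I seated the sprung plunger in the left socket from the front and compressed it about 13 mm (about 14 N).
3. **Right side:** I swung the pin in from the front rather than down from above. Then I slid it down the right socket's face until it dropped into the recess.

**Last checks:**
- **Seating:** before release, the rail's position gave about 3.7 mm of remaining compression against the expected 4 mm. It would go no further towards the right socket, and the force on the arm was near zero.
- **Pictures after backing off:** about 6 mm of pin and 18–20 mm of plunger show, which matches both ends being fully home. The rail tilts slightly, with the left end higher, because the sockets sit at different heights.
- **Surroundings:** the cup, power bank, whistle, phone stand, bottle and screwdriver look unmoved. The key dish is partly in shadow in the last full picture.
- **Forces:** I have no direct reading at the sockets. The highest wrist reading was about 14 N, and I estimate no more than about 15 N on either socket. The pin did rub down the right socket's face for a few millimetres.

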